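Press a jar lid home in a toggle-clamp jig

TASK

Take the small lidded jar out of the slanted rack and stand it upright in the jig among the four dowels. Swing the clamp handle up over centre until it locks on the lid, take your fingers off so that the clamp holds by itself, then swing the handle fully back open. Carry the jar, its lid now pressed home, to the wooden board and set it down upright (do not drop it) midway between the two big jars and in line with them, without knocking over or shifting anything else.

Things in the scene. Friction and masses are not known exactly. Their poses are not given: they have to be found in the camera images.
- jar: Small squat jar to work on: amber glass, round, 56 mm diameter up to 65 mm height, white lid; 85 mm tall with the lid home, up to 5 mm more while it is proud; about 0.23 kg. Origin: centre of its underside; z along its axis. It starts leaning in one of the rack's three places; taller narrow-necked bottles fill the others.
- jar_top (a point): Centre of the top face of the jar's white push-on lid (54 mm diameter, 15 mm high). z along the jar's axis.
- jar_cap (a joint): How far the lid stands proud of its home position on the jar, m: 0 = pressed home, starts at 0.003 to 0.0045. It resists with about 5 N and stays where it is pushed.
- rack: Fixed slanted wooden rack, 286 mm wide. Places at y = -90, 0, 90 mm; in each a jar leans 30 deg, its axis along (-0.5, 0, 0.866), its underside centre at x 30, z 34 mm. Backrest on the -x side up to 44 mm along the jar; 10 mm dividers; the jar's sides (along y) are free, 34 mm gap to the next bottle. Origin: underside centre, on the table.
- rack_bottle_a: Bystander: taller amber bottle in the rack, 56 mm diameter, 125 mm tall, narrow neck. Origin: centre of its underside; z along its axis.
- rack_bottle_b: Bystander: taller amber bottle in the rack, 56 mm diameter, 115 mm tall, narrow neck. Origin and axes as for the other.
- jig: Fixed capping jig: light wooden base plate 250 x 100 x 12 mm (x = -140 to +110 mm in its frame), four steel dowels (10 mm diameter, 14 mm above the plate) around the jar's place at its -x end, and a steel toggle clamp, bracket at x = -3 to 81 mm, up to 128 mm high. Origin on the table; z up.
- nest (a point): Centre of the jar's place between the four dowels, on top of the base plate (12 mm above the table), at x = -90 mm in the jig's frame. The dowels stand diagonally at 38 mm radius and leave the jar about 5 mm of play all round. Axes as the jig's.
- clamp_handle (a joint): Handle angle about the jig's y axis, rad: 0 = over centre, locked at its stop (handle leans 0.25 rad to jig -x); 0.08 = dead centre; 1.45 = fully open, leaning 1.2 rad to jig +x. Starts fully open. Hinge at x 65, z 57 mm in the jig frame. It drives the clamp arm: open, the arm stands up beside the nest, top 230 mm above the table; locked, it lies level over the jar. Takes about 10 N.
- clamp_grip: The handle's black rubber grip: round bar 22 mm in diameter, from 56 mm before to 41 mm beyond this origin along its length. Origin on its axis, 105 mm from the handle's hinge; z points along the handle away from the hinge, y is the hinge axis.
- press_pad: Round rubber pad, 26 mm in diameter, spring-mounted under the free end of the clamp arm, which presses the lid. Origin: centre of its pressing face.
- board: Fixed light wooden board 120 x 300 x 12 mm (long along its y) on the table. Origin: centre of its underside. The big jars stand on it at y = -95 and +95 mm, x = 0; the small jar belongs at its centre.
- big_jar_a: Finished big jar on the board, amber glass with white lid, 72 mm diameter, 114 mm tall. Origin: centre of its underside.
- big_jar_b: The other finished big jar, the same size. Origin: centre of its underside.
- tall_bottle: Bystander: green bottle, 66 mm diameter, 200 mm tall. Origin: centre of its underside.
- measure: Bystander: open steel measuring cup, 72 mm diameter, 90 mm tall. Origin: centre of its underside.
- cap_bowl: Bystander: steel bowl, 84 mm diameter, 40 mm tall. Origin: centre of its underside.
- funnel: Bystander: steel funnel, mouth down, 84 mm diameter, 65 mm tall. Origin: centre of its underside.
- spoon: Bystander: wooden spoon 200 mm long, lying flat. Origin: centre of its underside.

How it is judged:
By the outcome, as a careful person would: the job done as asked, in the order asked, and still so for the second after the job is handed in, with the robot touching nothing.
It also fails if it takes over 72 s, if anything falls off the work surface, if the arm or the gripper's body presses on something with over 40 N, if the wrist force passes 120 N, or if a joint passes its speed limit or range.

ROBOT

A 7-joint arm with a two-finger parallel gripper is mounted at the origin on the work surface. World frame = base frame: x ahead of the robot, y to its left, z up, the work surface at z = 0. Lengths are in mm, angles in rad, forces in N, time in s.
With the tool pointing down it reaches from about 425 to 1025 mm from the base axis. Payload 9.4 kg.
Tool frame: the origin (TCP) lies at the very end of the fingers, on their centre line; the grasp point (between the pads) lies 19 mm behind it; z points along the fingers, y is the line along which they close (so a half turn about z gives the same grasp; the last joint's range is limited). The gripper opens to 93 mm and grips with 3 to 60 N. Pads are 15 mm wide; open, the fingers measure 128 mm over their backs; the gripper's body (75 mm by 188 mm) begins 65 mm behind the grasp point.
Start: joints at [1.093, 0.599, -0.003, 1.599, 0.002, 0.943, -0.08], TCP at [282.853, -667.547, 218.618] pointing down, gripper open.
Joint ranges: [-2.57, 2.57], [-0.35, 1.97], [-1.29, 1.29], [0.11, 2.56], [-1.05, 4.19], [0.11, 1.86], [-2.63, 2.63]. Speed limits (rad/s): [2.22, 2.22, 3.01, 3.01, 3.14, 3.14, 3.14].

INTERFACE

Orientations are given as a 3x3 rotation matrix whose columns are the frame's x, y, z axes.
In Python, from workcell import r gives the robot as it stands.
- The arm moves only by the tool apply_moves, never from a script. Its arguments are lists of equal length, an entry for each row: "hand": the opening, from -1 (shut) to 1 (fully open); "translation": the shift along the tool's x, y, z as a fraction of full scale, a list of three; "turn": the turn about the tool's z as a fraction of full scale. In form: {"hand": [hand, ...], "translation": [[tx, ty, tz], ...], "turn": [turn, ...]}. A call has 1 to 20 rows; each row is the pose to reach, as a shift and turn from the pose commanded when the call began, along the tool's axes at that moment; what a row does not reach only later rows make up. Full scale, the value 1, is 100 mm for a shift and 60 degrees for a turn. A row lasts 1/12 s, in which the tool goes at most 41.7 mm and 7.16 degrees, less where a joint would pass 70% of its speed; a pose out of reach is approached as far as the arm can. A call with a number of a shift or a turn outside -1 to 1 is refused whole. A call with a gripper value outside its range is refused whole. The fingers move at their own pace and stop on an object; "grip_force" is the grip in N (left out, the last holds). Time passes only in rows, so rows that repeat a pose let the fingers close. It gives the time, the measured TCP pose, the force, the opening and the grip force at its end, in the units of the state.
- r.read_state(): the state, without advancing time (a new reading comes with each control period).
- r.camera(name): name is "scene" or "top" or "wrist"; returns the picture (480x640x3 uint8, red, green, blue); there is no depth.
- r.camera_model(name): a dict with "fov_y" (degrees; the focal length in pixels is half the picture's height over the tangent of half this angle, whatever the lens; pixels are square), "cx", "cy" (the principal point, pixels), "position" and "orientation" of the camera in the world; the wrist camera has in their place "mount" (4x4, takes a point from camera to tool coordinates, whose origin is the TCP and whose axes are the flange's). Camera axes: x right, y down, z forward; pixel columns grow to the right and rows downward; lengths in mm; the calibration is good to about 2 mm. The wrist camera is an equidistant fisheye: a pixel r from the principal point sees the ray r / f radians off the axis. A picture is of the moment at which its call begins: read the wrist's pose just before it. camera_model takes no time and is no camera call.
- r.finish_job(): hands the job in; it is judged then, once.
The state is a dict: "time_s": time; "joint_positions": joint angles; "dq": joint speeds; "tau": joint torques, N m; "eef_pos": TCP position; "orientation": TCP orientation; "force": force on the tool from outside, world axes, zero at the start; "ft_torque": the same for the moment, N m; "grip_width": finger opening in mm; "finger_force": force on a finger pad.
Only numpy, scipy, OpenCV 4.12 (cv2) and the standard library are available. Lean on these libraries where they do the work, as an engineer would, in place of code of your own. Each camera call takes 0.05 s, during which the arm holds its last target. There are 200 camera calls.

## Working session

There is one attempt and no reset: what is moved stays moved. The work goes in short steps, Python scripts to look and compute and a tool call to move; the robot and the scene stay as the last step left them, time stands still between calls to the robot, and variables do not carry over. Pictures are saved under pics/ and viewed, at most 10 in all, crops included, and the job is handed in when it is done.

Besides the shell and the picture viewer there is one more tool, called after ">>>" as name(argument=value, ...), one argument or row to a line, values as JSON. apply_moves: Moves the arm, as the interface text tells. Its arguments: {"type":"object","properties":{"hand":{"type":"array","items":{"type":"number"}},"translation":{"type":"array","items":{"type":"array","items":{"type":"number","minimum":-1,"maximum":1}}},"turn":{"type":"array","items":{"type":"number","minimum":-1,"maximum":1}},"grip_force":{"type":"number"}},"required":["hand","translation","turn"]}

```bash
mkdir -p pics; ls; python3 - <<'E'
from workcell import r
import cv2,numpy as np
np.set_printoptions(precision=4,suppress=True)
for n in("scene","top"):
    cv2.imwrite(f"pics/{n}0.png",r.camera(n)[:,:,::-1]); print(n,r.camera_model(n))
print(r.camera_model("wrist")); print(r.read_state())
E
```

```text
pics
scene {'fov_y': 51.555655839678884, 'cx': 326.33438558608646, 'cy': 238.3828031786548, 'position': array([1640.264 ,  145.8688,  790.9705]), 'orientation': array([[-0.0998,  0.5116, -0.8534],
       [ 0.9948,  0.0351, -0.0953],
       [-0.0189, -0.8585, -0.5125]])}
top {'fov_y': 43.2506951556507, 'cx': 331.27828901308715, 'cy': 228.8319350016596, 'position': array([ 358.1017,    3.6361, 1370.2036]), 'orientation': array([[ 0.0011, -0.9885,  0.1515],
       [-0.9999, -0.0029, -0.0119],
       [ 0.0122, -0.1514, -0.9884]])}
{'fov_y': 65.70646984690485, 'cx': 319.31323646029324, 'cy': 237.335377911871, 'mount': array([[   0.0004,   -0.9575,   -0.2885,   81.3584],
       [   1.    ,    0.    ,    0.0013,    0.1832],
       [  -0.0012,   -0.2885,    0.9575, -164.7957],
       [   0.    ,    0.    ,    0.    ,    1.    ]])}
{'time_s': 0.1, 'joint_positions': array([ 1.0933,  0.6   , -0.0026,  1.6   ,  0.0018,  0.9429, -0.0798]), 'dq': array([ 0.0011, -0.0018,  0.    , -0.0026,  0.0001, -0.0003,  0.0006]), 'tau': array([  0.0051, -76.6547,   1.5017, -25.2934,  -0.0524,   0.0137,
         0.    ]), 'eef_pos': array([ 282.6987, -667.1489,  217.8743]), 'orientation': array([[ 0.9207,  0.3902, -0.0006],
       [ 0.3902, -0.9207,  0.0012],
       [-0.0001, -0.0013, -1.    ]]), 'force': array([ 0.4152, -0.761 , -0.0721]), 'ft_torque': array([ 0.0133, -0.0488, -0.0453]), 'finger_force': 0.0, 'grip_width': 92.83130615989506}
```

View pics/scene0.png

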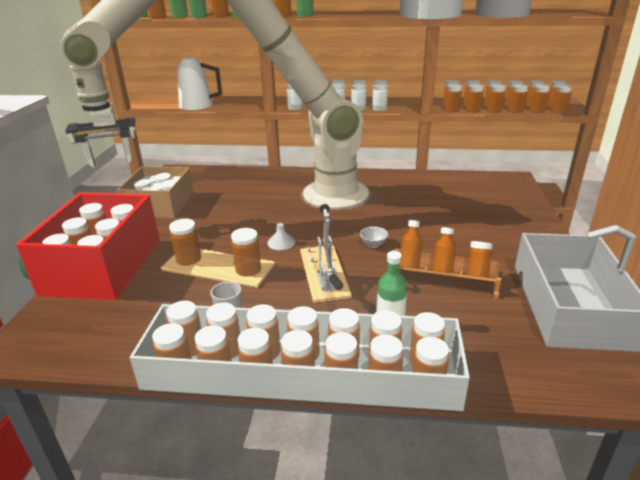

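View pics/top0.png

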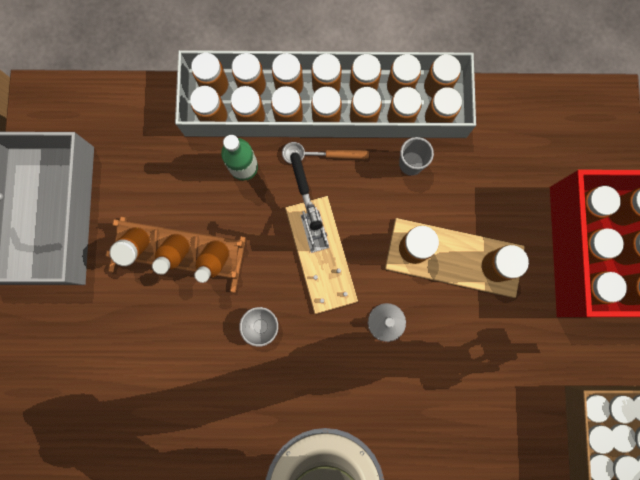

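The top view shows, with image right = world −y and image down = −x:
- Rack on the left, with the small jar leaning at about (125,252).
- Jig in the middle, dowels near (330,285), with the open handle pointing up to (297,155).
- Board on the right, with big jars at (422,243) and (512,261).

The scene view confirms the layout, with the jar rightmost in the rack at (481,245).

```bash
cat > h.py <<'E'
import numpy as np,cv2
from workcell import r
np.set_printoptions(precision=3,suppress=True)
def ray(n,uv,st=None):
    m=r.camera_model(n); f=240/np.tan(np.radians(m["fov_y"]/2))
    p=(np.array(uv,float)-[m["cx"],m["cy"]])/f
    if n=="wrist":
        a=np.hypot(*p); d=np.array([*(p/a*np.sin(a)),np.cos(a)]) if a>0 else np.array([0,0,1.])
        M=m["mount"]; R=st["orientation"]
        return st["eef_pos"]+R@M[:3,3], R@M[:3,:3]@d
    return np.array(m["position"]),np.array(m["orientation"])@np.array([*p,1.])
def onz(n,uv,z,st=None):
    o,d=ray(n,uv,st); return o+d*(z-o[2])/d[2]
def tri(r1,r2):
    (a,d),(b,e)=r1,r2; d=d/np.linalg.norm(d);e=e/np.linalg.norm(e)
    s=np.linalg.lstsq(np.c_[d,-e],b-a,rcond=None)[0]
    p,q=a+s[0]*d,b+s[1]*e; return (p+q)/2,np.linalg.norm(p-q)
def blobs(mask,amin=30):
    n,l,s,c=cv2.connectedComponentsWithStats(mask.astype(np.uint8))
    return [(i,s[i,4],c[i],s[i,:4]) for i in range(1,n) if s[i,4]>amin],l
E
python3 - <<'E'
from h import *
t=cv2.imread("pics/top0.png");s=cv2.imread("pics/scene0.png")
for n,im,x0,x1,y0,y1 in(("top",t,90,530,140,310),("scene",s,150,520,210,300)):
    h=cv2.cvtColor(im,cv2.COLOR_BGR2HSV); w=(h[...,1]<50)&(h[...,2]>185); m=np.zeros_like(w); m[y0:y1,x0:x1]=w[y0:y1,x0:x1]
    for b in blobs(m,25)[0]: print(n,b[1:])
h=cv2.cvtColor(t,cv2.COLOR_BGR2HSV)
for p in((345,300),(325,215),(460,255),(230,285),(60,400)): print(p,h[p[1],p[0]])
m=(h[...,0]>10)&(h[...,0]<28)&(h[...,1]>50)&(h[...,1]<170)&(h[...,2]>150)
bs,l=blobs(m,300)
for b in bs:
    q=cv2.minAreaRect(np.argwhere(l==b[0])[:,::-1].astype(np.float32)); box=cv2.boxPoints(q)
    print(b[1:],q); print(np.array([onz("top",p,12)[:2] for p in box]))
A=cv2.resize(t[190:320,95:255],None,fx=3.5,fy=3.5,interpolation=cv2.INTER_CUBIC)
B=cv2.resize(s[195:315,290:510],None,fx=3.5,fy=3.5,interpolation=cv2.INTER_CUBIC)
c=np.zeros((600,800,3),np.uint8)
B=cv2.resize(s[200:305,380:510],None,fx=5,fy=5,interpolation=cv2.INTER_CUBIC)
cv2.imwrite("pics/rack_s.png",B); cv2.imwrite("pics/jig_t.png",cv2.resize(t[140:320,265:365],None,fx=3.3,fy=3.3,interpolation=cv2.INTER_CUBIC))
E
```

```text
top (np.int32(114), array([230.754, 143.518]), array([224, 140,  15,   9], dtype=int32))
top (np.int32(46), array([287.913, 152.696]), array([284, 149,  10,  10], dtype=int32))
top (np.int32(807), array([422.175, 241.455]), array([407, 226,  32,  32], dtype=int32))
top (np.int32(476), array([123.061, 252.401]), array([111, 241,  25,  24], dtype=int32))
top (np.int32(811), array([511.882, 261.058]), array([496, 245,  32,  33], dtype=int32))
top (np.int32(186), array([160.645, 265.226]), array([153, 258,  16,  15], dtype=int32))
top (np.int32(149), array([202.101, 274.631]), array([195, 268,  14,  14], dtype=int32))
scene (np.int32(290), array([180.969, 225.624]), array([169, 219,  26,  16], dtype=int32))
scene (np.int32(51), array([412.922, 222.98 ]), array([409, 220,   9,   7], dtype=int32))
scene (np.int32(257), array([276.716, 239.537]), array([268, 223,  17,  27], dtype=int32))
scene (np.int32(163), array([378.626, 233.442]), array([370, 227,  18,  14], dtype=int32))
scene (np.int32(65), array([446.338, 230.123]), array([441, 227,  12,   7], dtype=int32))
scene (np.int32(329), arr
[... 649 characters left out ...]
238281, 254.2306671142578), (110.80455780029297, 44.91063690185547), 74.47589111328125)
[[616.615  93.099]
 [644.947  -5.528]
 [402.241 -72.114]
 [375.573  24.219]]
(np.int32(3889), array([446.84 , 255.469]), array([386, 218, 138,  74], dtype=int32)) ((454.1105651855469, 256.8815612792969), (131.14060974121094, 52.425804138183594), 12.449995994567871)
[[ 476.663 -132.403]
 [ 593.615 -159.627]
 [ 529.443 -449.644]
 [ 413.851 -418.769]]
(np.int32(612), array([213.443, 246.098]), array([158, 229,  87,  48], dtype=int32)) ((199.6529083251953, 252.80758666992188), (85.98201751708984, 40.0780143737793), 5.572198390960693)
[[475.03  382.138]
 [565.412 377.438]
 [546.885 183.758]
 [456.722 190.401]]
```

View pics/rack_s.png

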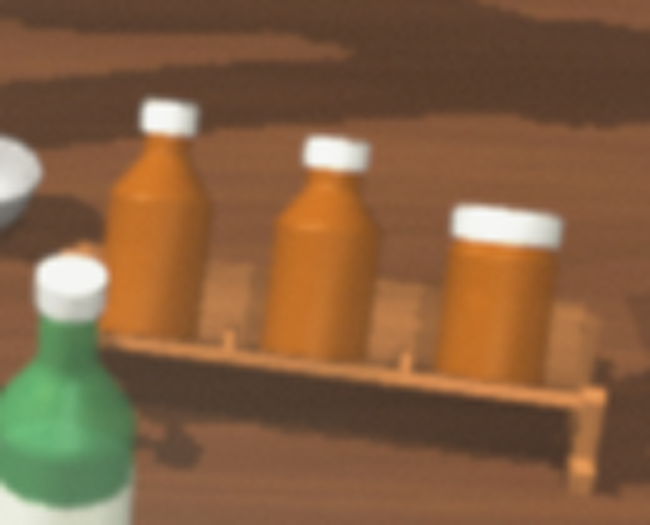

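View pics/jig_t.png

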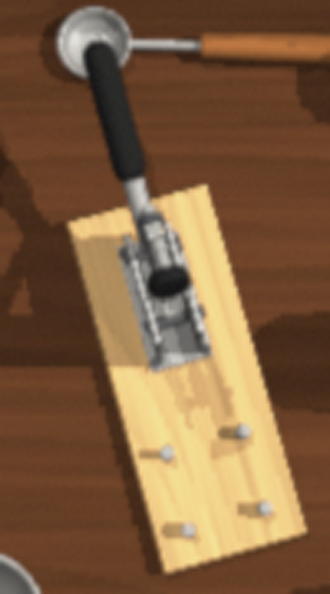

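The rack crop shows that the dividers are low pegs and the jar's sides are free. In the jig crop, the four dowel tips are at crop (166,453), (243,432), (188,530), (264,509), and the handle grip runs from (100,55) to (128,170).

```bash
python3 - <<'E'
from h import *
c=lambda x,y:(x/3.3+265-.35,y/3.3+140-.35)
d=np.array([onz("top",c(*p),26) for p in((166,453),(243,432),(188,530),(264,509))])
print("dowels",d[:,:2],d.mean(0)[:2]); e=(d[0]+d[1]-d[2]-d[3]); print("yaw",np.arctan2(e[1],e[0]))
print("handle ends",onz("top",c(100,55),57+146*.362)[:2],onz("top",c(128,170),57+49*.362)[:2])
T=[(123.1,252.4),(160.6,265.2),(202.1,274.6)]
S=[(480.3,244.5),(446.3,230.1),(412.9,223)]
for a,b in zip(T,S): print("tri",tri(ray("top",a),ray("scene",b)))
for a,L in zip(T,(88.7,115,125)):
    z=34+.866*L; print("top pt",onz("top",a,z), onz("top",a,34+.866*(240-L)) if L>100 else '')
A,B=onz("top",(422.2,241.5),114),onz("top",(511.9,261.1),114); print("big",A,B,(A+B)/2,np.linalg.norm(A-B),np.arctan2(*(A-B)[[1,0]]))
E
```

```text
dowels [[456.039  23.563]
 [470.282 -28.228]
 [404.617   8.593]
 [418.673 -42.265]] [437.403  -9.584]
yaw 0.2744244109767997
handle ends [708.307  66.527] [639.691  48.958]
tri (array([500.764, 423.423, 104.77 ]), np.float64(1.4656457622459178))
tri (array([471.932, 337.21 , 128.342]), np.float64(2.3498767888511183))
tri (array([452.32 , 250.141, 135.77 ]), np.float64(2.5805691928184142))
top pt [500.137 422.186 110.814] 
top pt [471.49  337.012 133.59 ] [470.696 334.677 142.25 ]
top pt [451.816 250.156 142.25 ] [452.477 251.894 133.59 ]
big [ 524.3   -202.152  114.   ] [ 483.493 -389.092  114.   ] [ 503.897 -295.622  114.   ] 191.34257837621809 1.3558792876949588
```

```bash
cat > plan.py <<'E'
import numpy as np,math
from workcell import r
def yaw(): 
    R=r.read_state()["orientation"]; return math.atan2(R[1,0],R[0,0])
def plan(wps):
    """wps: (x,y,z,yaw); prints tool-axis shift and turn fractions for each call"""
    p=np.array(r.read_state()["eef_pos"]); y=yaw()
    for w in wps:
        g=np.array(w[:3],float); dy=math.remainder(w[3]-y,2*math.pi) if abs(w[3]-y)>6 else w[3]-y
        n=1
        while 1:
            q,yy,ok,out=p.copy(),y,True,[]
            for i in range(n):
                c,s=math.cos(yy),math.sin(yy); d=(g-p)/n
                t=np.array([c*d[0]+s*d[1],s*d[0]-c*d[1],-d[2]])/100; tn=-math.degrees(dy)/n/60
                ok&=bool(max(abs(t))<=1 and abs(tn)<=1)
                rows=max(np.linalg.norm(d)/41.7,abs(tn)*60/7.16); out.append((t.round(3).tolist(),round(tn,3),round(rows,1))); yy+=dy/n
            if ok: break
            n+=1
        for o in out: print(*o)
        print('--',w); p,y=g,w[3]
if __name__=="__main__":
    import sys; plan(eval(sys.argv[1]))
E
python3 plan.py "[(283,-667,318,.9),(500,-200,320,2.2),(522,418.5,250,2.97)]"
```

```text
[0.002, -0.0, -0.501] -0.238 2.0
[0.002, 0.0, -0.501] -0.238 2.0
-- (283, -667, 318, 0.9)
[0.835, -0.201, -0.003] -0.207 2.1
[0.858, -0.016, -0.003] -0.207 2.1
[0.842, 0.168, -0.003] -0.207 2.1
[0.786, 0.345, -0.003] -0.207 2.1
[0.693, 0.506, -0.003] -0.207 2.1
[0.568, 0.643, -0.003] -0.207 2.1
-- (500, -200, 320, 2.2)
[0.812, 0.636, 0.117] -0.123 2.5
[0.724, 0.735, 0.117] -0.123 2.5
[0.624, 0.822, 0.117] -0.123 2.5
[0.513, 0.895, 0.117] -0.123 2.5
[0.395, 0.953, 0.117] -0.123 2.5
[0.27, 0.996, 0.117] -0.123 2.5
-- (522, 418.5, 250, 2.97)
```

>>> apply_moves(
  hand=[0.55,0.55,0.55,0.55],
  translation=[
    [0,0,-1],
    [0,0,-1],
    [0,0,-1],
    [0,0,-1],
  ],
  turn=[-0.476,-0.476,-0.476,-0.476],
  grip_force=8,
)

```text
time_s: 0.43
eef_pos: [283.7, -669.3, 324.0]
orientation: [[0.618, 0.787, 0.003], [0.787, -0.618, -0.007], [-0.003, 0.007, -1.0]]
force: [-1.0, -0.1, -0.1]
grip_width: 73.5
finger_force: 0.0
```

>>> apply_moves(
  hand=[0.55,0.55,0.55],
  translation=[
    [0.835,-0.2,0],
    [0.835,-0.2,0],
    [0.835,-0.2,0],
  ],
  turn=[-0.207,-0.207,-0.207],
)

```text
time_s: 0.68
eef_pos: [323.8, -582.9, 318.9]
orientation: [[0.428, 0.904, 0.002], [0.904, -0.428, 0.004], [0.004, 0.0, -1.0]]
force: [1.8, 0.1, 0.7]
grip_width: 72.0
finger_force: 0.0
```

>>> apply_moves(
  hand=[0.55,0.55,0.55],
  translation=[
    [0.858,-0.016,0],
    [0.858,-0.016,0],
    [0.858,-0.016,0],
  ],
  turn=[-0.207,-0.207,-0.207],
)

```text
time_s: 0.93
eef_pos: [359.8, -504.7, 318.9]
orientation: [[0.223, 0.975, 0.002], [0.975, -0.223, 0.003], [0.004, 0.001, -1.0]]
force: [0.9, 0.4, 1.0]
grip_width: 72.0
finger_force: 0.0
```

>>> apply_moves(
  hand=[0.55,0.55,0.55],
  translation=[
    [0.842,0.168,0],
    [0.842,0.168,0],
    [0.842,0.168,0],
  ],
  turn=[-0.207,-0.207,-0.207],
)

```text
time_s: 1.18
eef_pos: [395.5, -426.9, 319.0]
orientation: [[0.008, 1.0, 0.002], [1.0, -0.008, 0.003], [0.003, 0.002, -1.0]]
force: [0.0, 0.7, 0.5]
grip_width: 71.8
finger_force: 0.0
```

>>> apply_moves(
  hand=[0.55,0.55,0.55],
  translation=[
    [0.786,0.345,0],
    [0.786,0.345,0],
    [0.786,0.345,0],
  ],
  turn=[-0.207,-0.207,-0.207],
)

```text
time_s: 1.43
eef_pos: [431.2, -349.2, 319.1]
orientation: [[-0.207, 0.978, 0.002], [0.978, 0.207, 0.003], [0.002, 0.002, -1.0]]
force: [0.6, 1.0, 0.8]
grip_width: 72.2
finger_force: 0.0
```

>>> apply_moves(
  hand=[0.55,0.55,0.55],
  translation=[
    [0.693,0.506,0],
    [0.693,0.506,0],
    [0.693,0.506,0],
  ],
  turn=[-0.207,-0.207,-0.207],
)

```text
time_s: 1.68
eef_pos: [467.1, -271.4, 319.2]
orientation: [[-0.412, 0.911, 0.002], [0.911, 0.412, 0.003], [0.002, 0.003, -1.0]]
force: [0.2, 0.7, -0.1]
grip_width: 72.3
finger_force: 0.0
```

>>> apply_moves(
  hand=[0.55,0.55,0.55],
  translation=[
    [0.568,0.643,0],
    [0.568,0.643,0],
    [0.568,0.643,0],
  ],
  turn=[-0.207,-0.207,-0.207],
)

```text
time_s: 1.93
eef_pos: [503.0, -193.5, 319.2]
orientation: [[-0.598, 0.802, 0.002], [0.802, 0.598, 0.003], [0.001, 0.004, -1.0]]
force: [0.8, 1.2, 0.2]
grip_width: 72.1
finger_force: 0.0
```

```bash
python3 plan.py "[(522,418.5,250,2.97)]"; python3 -c "
from h import *
s=r.read_state();print(s['time_s'],s['eef_pos'],s['joint_positions'],s['grip_width'],s['force'])"
```

```text
[0.799, 0.635, 0.115] -0.121 2.5
[0.712, 0.731, 0.115] -0.121 2.5
[0.615, 0.815, 0.115] -0.121 2.5
[0.507, 0.886, 0.115] -0.121 2.5
[0.391, 0.943, 0.115] -0.121 2.5
[0.269, 0.984, 0.115] -0.121 2.5
-- (522, 418.5, 250, 2.97)
1.9333 [ 503.003 -193.538  319.21 ] [ 0.717  0.316 -0.592  1.877  0.202  1.007  0.68 ] 72.10429634242938 [0.822 1.199 0.206]
```

>>> apply_moves(
  hand=[0.55,0.55,0.55,0.55],
  translation=[
    [0.8,0.635,0.115],
    [0.8,0.635,0.115],
    [0.8,0.635,0.115],
    [0.8,0.635,0.115],
  ],
  turn=[-0.12,-0.12,-0.12,-0.12],
)

```text
time_s: 2.27
eef_pos: [504.4, -93.8, 307.1]
orientation: [[-0.688, 0.725, -0.0], [0.725, 0.688, 0.002], [0.001, 0.001, -1.0]]
force: [0.7, -0.5, -0.1]
grip_width: 71.8
finger_force: 0.0
```

>>> apply_moves(
  hand=[0.55,0.55,0.55,0.55],
  translation=[
    [0.71,0.73,0.115],
    [0.71,0.73,0.115],
    [0.71,0.73,0.115],
    [0.71,0.73,0.115],
  ],
  turn=[-0.12,-0.12,-0.12,-0.12],
)

```text
time_s: 2.6
eef_pos: [509.0, 7.0, 295.6]
orientation: [[-0.773, 0.634, 0.0], [0.634, 0.773, 0.002], [0.001, 0.001, -1.0]]
force: [-0.0, 0.3, -0.3]
grip_width: 71.9
finger_force: 0.0
```

>>> apply_moves(
  hand=[0.55,0.55,0.55,0.55],
  translation=[
    [0.615,0.815,0.115],
    [0.615,0.815,0.115],
    [0.615,0.815,0.115],
    [0.615,0.815,0.115],
  ],
  turn=[-0.12,-0.12,-0.12,-0.12],
)

```text
time_s: 2.93
eef_pos: [513.6, 108.5, 284.0]
orientation: [[-0.846, 0.533, -0.0], [0.533, 0.846, 0.002], [0.001, 0.002, -1.0]]
force: [-0.0, 0.5, -0.2]
grip_width: 72.2
finger_force: 0.0
```

>>> apply_moves(
  hand=[0.55,0.55,0.55,0.55],
  translation=[
    [0.505,0.885,0.115],
    [0.505,0.885,0.115],
    [0.505,0.885,0.115],
    [0.505,0.885,0.115],
  ],
  turn=[-0.12,-0.12,-0.12,-0.12],
)

```text
time_s: 3.27
eef_pos: [518.4, 209.7, 272.3]
orientation: [[-0.906, 0.423, -0.001], [0.423, 0.906, 0.002], [0.001, 0.001, -1.0]]
force: [0.4, 0.1, -0.1]
grip_width: 71.9
finger_force: 0.0
```

>>> apply_moves(
  hand=[0.55,0.55,0.55,0.55],
  translation=[
    [0.39,0.945,0.115],
    [0.39,0.945,0.115],
    [0.39,0.945,0.115],
    [0.39,0.945,0.115],
  ],
  turn=[-0.12,-0.12,-0.12,-0.12],
)

```text
time_s: 3.6
eef_pos: [523.3, 311.3, 260.5]
orientation: [[-0.952, 0.307, -0.001], [0.307, 0.952, 0.002], [0.001, 0.001, -1.0]]
force: [0.5, -0.1, 0.7]
grip_width: 72.0
finger_force: 0.0
```

>>> apply_moves(
  hand=[0.55,0.55,0.55,0.55],
  translation=[
    [0.27,0.985,0.115],
    [0.27,0.985,0.115],
    [0.27,0.985,0.115],
    [0.27,0.985,0.115],
  ],
  turn=[-0.12,-0.12,-0.12,-0.12],
)

```text
time_s: 3.93
eef_pos: [528.0, 412.7, 248.8]
orientation: [[-0.983, 0.185, -0.001], [0.185, 0.983, 0.001], [0.001, 0.001, -1.0]]
force: [-0.8, -1.1, 0.9]
grip_width: 71.8
finger_force: 0.0
```

```bash
python3 -c "
from h import *
s=r.read_state();print(s['time_s'],s['eef_pos'],s['joint_positions'],s['grip_width'],s['force'])
im=r.camera('wrist')[:,:,::-1].copy();cv2.imwrite('pics/w1.png',im)
h=cv2.cvtColor(im,cv2.COLOR_BGR2HSV); w=(h[...,1]<60)&(h[...,2]>170)
for b in blobs(w,100)[0]: print(b[1:],onz('wrist',b[2],112,s),onz('wrist',b[2],134,s))
"
```

```text
3.9333 [527.987 412.739 248.786] [-0.269  0.607 -0.769  1.67   0.471  1.059  0.199] 71.82108071386962 [-0.76  -1.067  0.866]
(np.int32(1996), array([573.904,  42.814]), array([548,   0,  60,  70], dtype=int32)) [394.778 682.835 112.   ] [398.812 664.231 134.   ]
(np.int32(823), array([ 74.961, 104.211]), array([41, 73, 52, 70], dtype=int32)) [370.186 211.679 112.   ] [376.013 227.433 134.   ]
(np.int32(21492), array([512.374, 202.904]), array([449,  90, 173, 231], dtype=int32)) [539.28  589.052 112.   ] [532.776 577.288 134.   ]
(np.int32(345), array([447.87 , 202.893]), array([440, 149,  15, 115], dtype=int32)) [528.992 525.213 112.   ] [523.238 518.104 134.   ]
(np.int32(1258), array([211.704, 180.882]), array([192, 161,  40,  43], dtype=int32)) [473.622 331.15  112.   ] [471.907 338.192 134.   ]
(np.int32(3205), array([325.873, 190.51 ]), array([294, 160,  65,  63], dtype=int32)) [500.508 423.497 112.   ] [496.832 423.805 134.   ]
(np.int32(762), array([109.856, 183.752]), array([ 96, 166,  28,  38], dtype=int32)) [453.328 232.13  112.   ] [453.092 246.393 134.   ]
(np.int32(118), array([574.415, 223.517]), array([573, 185,   4,  80], dtype=int32)) [571.873 663.717 112.   ] [562.993 646.508 134.   ]
(np.int32(117), array([616.462, 263.248]), array([613, 247,   7,  33], dtype=int32)) [630.432 732.895 112.   ] [617.281 710.641 134.   ]
(np.int32(110), array([ 62.427, 275.964]), array([ 50, 255,  28,  44], dtype=int32)) [530.623 135.408 112.   ] [524.751 156.724 134.   ]
(np.int32(568), array([620.898, 291.738]), array([603, 282,  37,  31], dtype=int32)) [670.436 747.704 112.   ] [654.368 724.37  134.   ]
(np.int32(118), array([219.627, 440.729]), array([201, 439,  38,   4], dtype=int32)) [766.432 246.644 112.   ] [743.364 259.848 134.   ]
```

View pics/w1.png

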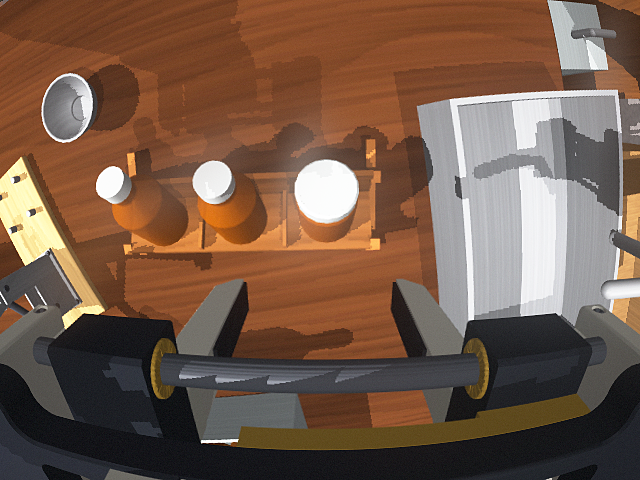

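The wrist view shows the jar's lid at (326,190), the neighbouring bottle's cap at (212,181), and the fingers clear of everything.

```bash
python3 plan.py "[(517,420,163,2.97),(517,420,63,2.97)]"
```

```text
[0.131, 0.075, 0.858] -0.016 2.1
-- (517, 420, 163, 2.97)
[0.0, 0.0, 1.0] -0.0 2.4
-- (517, 420, 63, 2.97)
```

>>> apply_moves(
  hand=[0.55,0.55,0.55,0.55,0.55],
  translation=[
    [0.131,0.075,0.3],
    [0.131,0.075,0.6],
    [0.131,0.075,0.86],
    [0.131,0.075,0.86],
    [0.131,0.075,0.86],
  ],
  turn=[-0.016,-0.016,-0.016,-0.016,-0.016],
)

```text
time_s: 4.4
eef_pos: [517.4, 417.5, 163.0]
orientation: [[-0.985, 0.173, -0.001], [0.173, 0.985, -0.003], [0.001, -0.003, -1.0]]
force: [0.3, 1.1, -0.1]
grip_width: 72.0
finger_force: 0.0
```

>>> apply_moves(
  hand=[0.55,0.55,0.55,0.55,0.55,0.55,0.55],
  translation=[
    [0,0,0.2],
    [0,0,0.4],
    [0,0,0.6],
    [0,0,0.8],
    [0,0,0.95],
    [0,0,1],
    [0,0,1],
  ],
  turn=[0,0,0,0,0,0,0],
)

```text
time_s: 4.98
eef_pos: [516.7, 420.2, 63.7]
orientation: [[-0.985, 0.171, -0.0], [0.171, 0.985, -0.001], [-0.0, -0.001, -1.0]]
force: [-0.2, 0.5, 0.4]
grip_width: 71.7
finger_force: 0.0
```

>>> apply_moves(
  hand=[0.1,0.1,0.1,0.1,0.1,0.1,0.1,0.1],
  translation=[
    [0,0,0],
    [0,0,0],
    [0,0,0],
    [0,0,0],
    [0,0,0],
    [0,0,0],
    [0,0,0],
    [0,0,0],
  ],
  turn=[0,0,0,0,0,0,0,0],
  grip_force=12,
)

```text
time_s: 5.65
eef_pos: [516.6, 421.5, 64.8]
orientation: [[-0.985, 0.17, 0.001], [0.17, 0.985, 0.001], [-0.001, 0.001, -1.0]]
force: [-0.1, -0.3, 7.2]
grip_width: 56.2
finger_force: 12.0
```

>>> apply_moves(
  hand=[0.1,0.1,0.1,0.1,0.1,0.1,0.1],
  translation=[
    [0.03,0,-0.05],
    [0.08,0,-0.14],
    [0.15,0,-0.26],
    [0.2,0,-0.5],
    [0.2,0,-0.75],
    [0.2,0,-0.95],
    [0.2,0,-0.95],
  ],
  turn=[0,0,0,0,0,0,0],
)

```text
time_s: 6.23
eef_pos: [495.8, 426.6, 163.6]
orientation: [[-0.986, 0.169, 0.003], [0.169, 0.986, 0.004], [-0.003, 0.005, -1.0]]
force: [0.7, 1.3, -2.7]
grip_width: 55.8
finger_force: 12.0
```

```bash
python3 plan.py "[(470,390,222,2.99),(437,-10,222,3.416)]"; python3 -c "
from h import *
s=r.read_state();print(s['time_s'],s['eef_pos'],s['joint_positions'],s['grip_width'],s['force'])
im=r.camera('scene')[:,:,::-1].copy();cv2.imwrite('pics/s2.png',cv2.resize(im[150:310,380:540],None,fx=3,fy=3))
"
```

```text
[0.193, -0.404, -0.584] -0.017 1.8
-- (470, 390, 222, 2.99)
[-0.056, -0.801, -0.0] -0.081 1.9
[0.013, -0.803, -0.0] -0.081 1.9
[0.081, -0.799, -0.0] -0.081 1.9
[0.149, -0.789, -0.0] -0.081 1.9
[0.215, -0.773, -0.0] -0.081 1.9
-- (437, -10, 222, 3.416)
6.2333 [495.801 426.603 163.587] [-0.34   0.669 -0.724  1.794  0.558  0.888  0.082] 55.75820805803458 [ 0.715  1.286 -2.651]
```

View pics/s2.png

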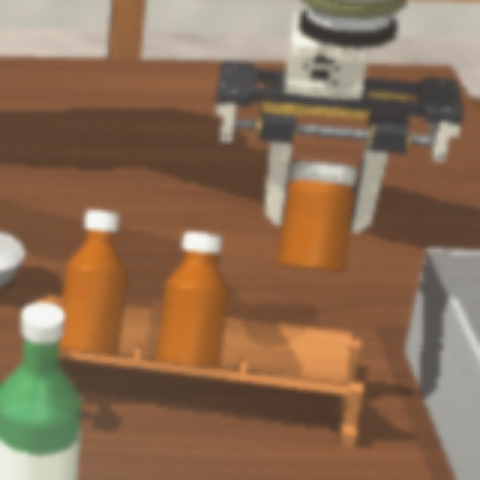

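The jar is out of the rack, held between the fingers and still leaning. The bottles are undisturbed.

>>> apply_moves(
  hand=[0.1,0.1,0.1,0.1],
  translation=[
    [0,0,-0.35],
    [0.19,-0.4,-0.6],
    [0.19,-0.4,-0.6],
    [0.19,-0.4,-0.6],
  ],
  turn=[0,-0.017,-0.017,-0.017],
)

```text
time_s: 6.62
eef_pos: [469.4, 386.3, 219.3]
orientation: [[-0.988, 0.152, 0.0], [0.152, 0.988, -0.002], [-0.001, -0.001, -1.0]]
force: [-0.1, -0.2, -2.9]
grip_width: 56.0
finger_force: 12.0
```

>>> apply_moves(
  hand=[0.1,0.1,0.1],
  translation=[
    [-0.056,-0.8,0],
    [-0.056,-0.8,0],
    [-0.056,-0.8,0],
  ],
  turn=[-0.08,-0.08,-0.08],
)

```text
time_s: 6.87
eef_pos: [463.7, 300.1, 216.0]
orientation: [[-0.997, 0.074, -0.003], [0.074, 0.997, -0.008], [0.003, -0.009, -1.0]]
force: [-1.4, -2.4, -3.7]
grip_width: 55.7
finger_force: 12.0
```

>>> apply_moves(
  hand=[0.1,0.1,0.1],
  translation=[
    [0.013,-0.8,0],
    [0.013,-0.8,0],
    [0.013,-0.8,0],
  ],
  turn=[-0.08,-0.08,-0.08],
)

```text
time_s: 7.12
eef_pos: [456.4, 220.4, 216.1]
orientation: [[-1.0, -0.008, -0.004], [-0.008, 1.0, -0.007], [0.005, -0.007, -1.0]]
force: [-0.2, -1.5, -3.0]
grip_width: 56.0
finger_force: 12.0
```

>>> apply_moves(
  hand=[0.1,0.1,0.1],
  translation=[
    [0.08,-0.8,0],
    [0.08,-0.8,0],
    [0.08,-0.8,0],
  ],
  turn=[-0.08,-0.08,-0.08],
)

```text
time_s: 7.37
eef_pos: [449.2, 140.4, 216.3]
orientation: [[-0.996, -0.091, -0.005], [-0.091, 0.996, -0.006], [0.006, -0.006, -1.0]]
force: [-1.1, -0.3, -3.2]
grip_width: 55.8
finger_force: 12.0
```

>>> apply_moves(
  hand=[0.1,0.1,0.1],
  translation=[
    [0.15,-0.79,0],
    [0.15,-0.79,0],
    [0.15,-0.79,0],
  ],
  turn=[-0.08,-0.08,-0.08],
)

```text
time_s: 7.62
eef_pos: [441.7, 60.7, 216.5]
orientation: [[-0.985, -0.173, -0.005], [-0.173, 0.985, -0.005], [0.006, -0.004, -1.0]]
force: [-1.1, -0.9, -2.6]
grip_width: 55.9
finger_force: 12.0
```

>>> apply_moves(
  hand=[0.1,0.1,0.1,0.1,0.1,0.1],
  translation=[
    [0.215,-0.77,0],
    [0.215,-0.77,0],
    [0.215,-0.77,0],
    [0.215,-0.77,0],
    [0.215,-0.77,0],
    [0.215,-0.77,0],
  ],
  turn=[-0.08,-0.08,-0.08,-0.08,-0.08,-0.08],
)

```text
time_s: 8.12
eef_pos: [436.5, -10.0, 218.5]
orientation: [[-0.965, -0.263, 0.0], [-0.263, 0.965, 0.001], [-0.0, 0.001, -1.0]]
force: [-0.0, -0.0, -2.1]
grip_width: 55.8
finger_force: 12.0
```

```bash
python3 -c "
from h import *
s=r.read_state();print(s['time_s'],s['eef_pos'],s['joint_positions'],s['grip_width'],s['force'],s['ft_torque'])
for n in ('wrist','top'): cv2.imwrite(f'pics/{n}3.png',r.camera(n)[:,:,::-1])
a=cv2.imread('pics/wrist3.png');t=cv2.imread('pics/top3.png')
h=cv2.cvtColor(a,cv2.COLOR_BGR2HSV); w=(h[...,1]<60)&(h[...,2]>150)
for b in blobs(w,100)[0]: print(b[1:])
cv2.imwrite('pics/m3.png',np.hstack([a[60:400,130:530],cv2.resize(t[180:350,240:440],None,fx=2,fy=2)]))
"
```

```text
8.1167 [436.486 -10.003 218.468] [ 0.662  0.404 -1.007  2.191  0.486  0.787  1.173] 55.77947098681996 [-0.031 -0.044 -2.102] [ 0.037 -0.162  0.011]
(np.int32(1664), array([200.058,  98.567]), array([182,  65,  47,  77], dtype=int32))
(np.int32(3075), array([495.814, 174.964]), array([454, 131,  72,  82], dtype=int32))
(np.int32(14577), array([318.235, 297.694]), array([247, 230, 141, 129], dtype=int32))
(np.int32(3199), array([ 85.589, 275.3  ]), array([ 56, 237,  60,  75], dtype=int32))
(np.int32(1667), array([603.659, 341.76 ]), array([578, 306,  62,  76], dtype=int32))
(np.int32(353), array([261.875, 378.017]), array([214, 374, 112,   8], dtype=int32))
```

View pics/m3.png

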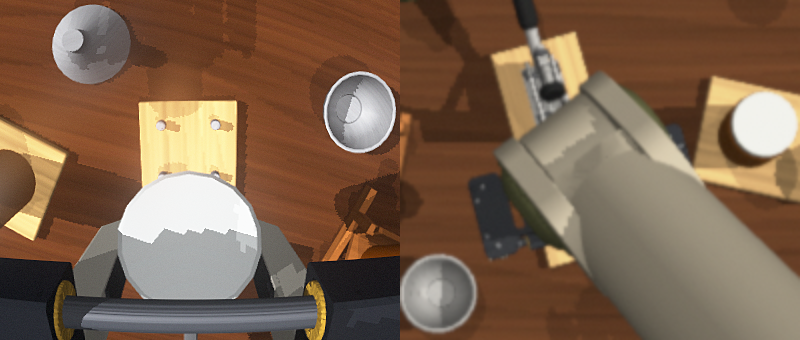

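The jar is over the jig. Its lid shows at wrist (318,298), and the jig and dowels are visible behind it.

```bash
python3 -c "
from h import *
m=r.camera_model('wrist');M=m['mount'];f=240/np.tan(np.radians(m['fov_y']/2))
def tray(uv):
    p=(np.array(uv)-[m['cx'],m['cy']])/f;a=np.hypot(*p);return M[:3,3],M[:3,:3]@np.array([*(p/a*np.sin(a)),np.cos(a)])
for uv in((318,230),(318,299),(318,363)):
    o,d=tray(uv)
    for z in(-55,-50,-45): q=o+d*(z-o[2])/d[2]; print(uv,q)
im=cv2.imread('pics/wrist3.png');h=cv2.cvtColor(im,cv2.COLOR_BGR2HSV); w=(h[...,1]<60)&(h[...,2]>120)
for y in range(225,372,8):
    x=np.flatnonzero(w[y,240:400]);print(y,x.min()+240 if len(x) else 0,x.max()+240 if len(x) else 0,end=' | ')
"
```

```text
(318, 230) [ 48.811  -0.589 -55.   ]
(318, 230) [ 47.415  -0.613 -50.   ]
(318, 230) [ 46.019  -0.637 -45.   ]
(318, 299) [ 25.35   -0.607 -55.   ]
(318, 299) [ 22.885  -0.632 -50.   ]
(318, 299) [ 20.42   -0.657 -45.   ]
(318, 363) [ -0.614  -0.636 -55.   ]
(318, 363) [ -4.261  -0.663 -50.   ]
(318, 363) [ -7.908  -0.689 -45.   ]
225 0 0 | 233 290 346 | 241 282 355 | 249 271 367 | 257 264 374 | 265 257 381 | 273 253 384 | 281 246 388 | 289 240 390 | 297 240 390 | 305 240 390 | 313 248 390 | 321 251 387 | 329 253 385 | 337 256 382 | 345 262 376 | 353 269 369 | 361 0 0 | 369 0 0 |
```

```bash
python3 plan.py "[(445,120,150,3.1416),(445,120,55,3.1416)]"
```

```text
[-0.213, 0.615, 0.343] 0.128 1.8
[-0.129, 0.638, 0.343] 0.128 1.8
-- (445, 120, 150, 3.1416)
[-0.0, 0.0, 0.95] -0.0 2.3
-- (445, 120, 55, 3.1416)
```

>>> apply_moves(
  hand=[0.1,0.1,0.1],
  translation=[
    [-0.21,0.615,0.34],
    [-0.21,0.615,0.34],
    [-0.21,0.615,0.34],
  ],
  turn=[0.128,0.128,0.128],
)

```text
time_s: 8.47
eef_pos: [440.2, 62.7, 183.6]
orientation: [[-0.99, -0.139, 0.001], [-0.139, 0.99, 0.005], [-0.002, 0.005, -1.0]]
force: [-0.4, 0.2, -2.5]
grip_width: 55.6
finger_force: 12.0
```

>>> apply_moves(
  hand=[0.1,0.1,0.1,0.1],
  translation=[
    [-0.13,0.64,0.34],
    [-0.13,0.64,0.34],
    [-0.13,0.64,0.34],
    [-0.13,0.64,0.34],
  ],
  turn=[0.128,0.128,0.128,0.128],
)

```text
time_s: 8.8
eef_pos: [443.9, 122.8, 150.1]
orientation: [[-1.0, -0.006, -0.001], [-0.006, 1.0, 0.001], [0.001, 0.001, -1.0]]
force: [0.1, -0.4, -2.9]
grip_width: 56.1
finger_force: 12.0
```

>>> apply_moves(
  hand=[0.1,0.1,0.1,0.1,0.1,0.1],
  translation=[
    [0,0,0.25],
    [0,0,0.5],
    [0,0,0.75],
    [0,0,0.93],
    [0,0,0.95],
    [0,0,0.95],
  ],
  turn=[0,0,0,0,0,0],
)

```text
time_s: 9.3
eef_pos: [444.4, 118.3, 55.3]
orientation: [[-1.0, 0.002, -0.002], [0.002, 1.0, -0.001], [0.002, -0.001, -1.0]]
force: [0.1, 0.0, -2.4]
grip_width: 56.3
finger_force: 12.0
```

>>> apply_moves(
  hand=[0.1,0.1,0.1,0.1,0.1,0.1,0.1,0.1],
  translation=[
    [0,0,0.03],
    [0,0,0.06],
    [0,0,0.08],
    [0,0,0.1],
    [0,0,0.11],
    [0,0,0.12],
    [0,0,0.12],
    [0,0,0.12],
  ],
  turn=[0,0,0,0,0,0,0,0],
  grip_force=6,
)

```text
time_s: 9.97
eef_pos: [444.8, 118.7, 43.7]
orientation: [[-1.0, 0.002, 0.0], [0.002, 1.0, -0.0], [-0.0, -0.0, -1.0]]
force: [0.4, -1.1, -0.9]
grip_width: 56.0
finger_force: 6.0
```

>>> apply_moves(
  hand=[0.1,0.1,0.1,0.1,0.1,0.1,0.1,0.1,0.1,0.1,0.1,0.1,0.1,0.1],
  translation=[
    [0,0,0.015],
    [-0.03,0,0.02],
    [-0.06,0,0.02],
    [-0.09,0,0.02],
    [-0.12,0,0.025],
    [-0.15,0,0.03],
    [-0.18,0,0.035],
    [-0.21,0,0.045],
    [-0.24,0,0.055],
    [-0.27,0,0.065],
    [-0.3,0,0.075],
    [-0.32,0,0.085],
    [-0.32,0,0.09],
    [-0.32,0,0.09],
  ],
  turn=[0,0,0,0,0,0,0,0,0,0,0,0,0,0],
)

```text
time_s: 11.13
eef_pos: [476.4, 118.5, 34.6]
orientation: [[-1.0, 0.002, -0.0], [0.002, 1.0, -0.0], [0.0, -0.0, -1.0]]
force: [-1.6, -0.0, 1.8]
grip_width: 56.0
finger_force: 6.0
```

```bash
python3 -c "
from h import *
s=r.read_state();print(s['time_s'],s['eef_pos'],s['grip_width'],s['force'],s['ft_torque'])
a=r.camera('scene')[:,:,::-1];w=r.camera('wrist')[:,:,::-1]
A=cv2.resize(a[130:280,340:440],None,fx=3,fy=3,interpolation=cv2.INTER_CUBIC)
cv2.imwrite('pics/m4.png',np.hstack([A,cv2.resize(w[0:450,100:560],(460,450))]))
"
```

```text
11.1333 [476.437 118.48   34.588] 56.04151954685261 [-1.599 -0.023  1.752] [-0.02   0.205  0.01 ]
```

View pics/m4.png

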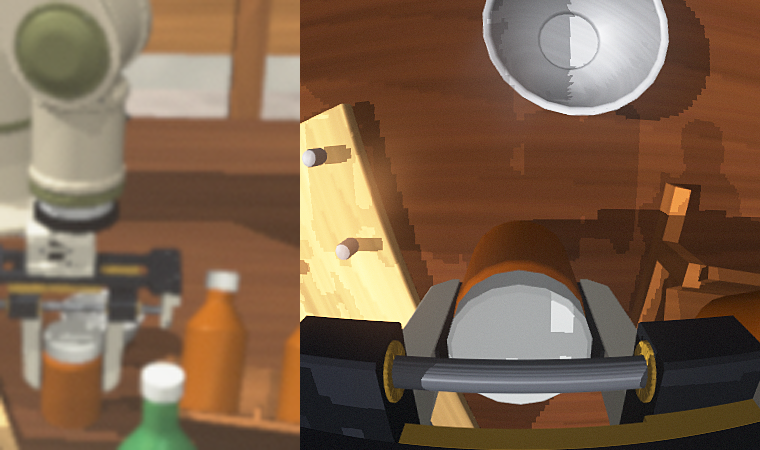

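The jar is close to upright. In the wrist view the lid is centred near (320,337), with the jar's side visible above it. I'll quantify the tilt next.

```bash
cat >> h.py <<'E'
def tray(uv):
    m=r.camera_model('wrist');M=m['mount'];f=240/np.tan(np.radians(m['fov_y']/2))
    p=(np.array(uv,float)-[m['cx'],m['cy']])/f;a=np.hypot(*p);return M[:3,3],M[:3,:3]@np.array([*(p/a*np.sin(a)),np.cos(a)])
def tz(uv,z):
    o,d=tray(uv); return o+d*(z-o[2])/d[2]
E
python3 -c "
from h import *
z0=r.read_state()['eef_pos'][2]; w=r.camera('wrist')[:,:,::-1]
print(w[200:300:5,320].tolist())
h=cv2.cvtColor(w,cv2.COLOR_BGR2HSV)
c=h[200:420,320]; lid=np.flatnonzero((c[:,1]<60)&(c[:,2]>100))+200; print('lid rows',lid.min(),lid.max())
for v in (214,218,222,226): print('base edge',v,tz((320,v),z0)[0])
for v in (266,270,274): print('lid edge',v,[tz((320,v),z0-k)[0] for k in (85,88.5,92)])
"
```

```text
[[32, 57, 106], [35, 63, 107], [35, 65, 113], [38, 61, 109], [13, 41, 82], [7, 36, 70], [16, 40, 76], [15, 39, 76], [17, 36, 73], [17, 42, 75], [23, 40, 73], [16, 39, 75], [17, 43, 85], [26, 68, 134], [76, 89, 122], [106, 108, 107], [109, 111, 112], [167, 166, 163], [162, 157, 157], [168, 169, 165]]
lid rows 271 404
base edge 214 32.88014519520665
base edge 218 30.610923537165853
base edge 222 28.329695192430847
base edge 226 26.03583178772366
lid edge 266 [np.float64(35.179044178359426), np.float64(36.53479013277619), np.float64(37.890536087192935)]
lid edge 270 [np.float64(33.75700755255178), np.float64(35.156258745880386), np.float64(36.55550993920899)]
lid edge 274 [np.float64(32.32267996846346), np.float64(33.765812425531095), np.float64(35.20894488259873)]
```

>>> apply_moves(
  hand=[0.55,0.55,0.55,0.55,0.55,0.55,0.55,0.55,0.55],
  translation=[
    [0,0,0],
    [0,0,0],
    [0,0,0],
    [0,0,0],
    [0.01,0,0.01],
    [0.02,0,0.03],
    [0.02,0,0.03],
    [0.02,0,0.03],
    [0.02,0,0.03],
  ],
  turn=[0,0,0,0,0,0,0,0,0],
)

```text
time_s: 12.03
eef_pos: [474.7, 118.6, 31.5]
orientation: [[-1.0, 0.002, -0.0], [0.002, 1.0, -0.0], [0.0, -0.0, -1.0]]
force: [0.3, -0.5, 0.1]
grip_width: 71.9
finger_force: 0.0
```

```bash
python3 -c "
from h import *
s=r.read_state();z0=s['eef_pos'][2]; w=r.camera('wrist')[:,:,::-1]; print(s['eef_pos'],s['force'])
h=cv2.cvtColor(w,cv2.COLOR_BGR2HSV); c=h[200:420,320]; lid=np.flatnonzero((c[:,1]<60)&(c[:,2]>100))+200; print('lid rows',lid.min(),lid.max())
w_=(h[...,1]<60)&(h[...,2]>100); row=np.flatnonzero(w_[330,230:410])+230; print(row.min(),row.max())
print('lid edges',tz((320,lid.min()),z0-88.5)[0],tz((320,lid.max()),z0-88.5)[0],tz((row.min(),330),z0-88.5)[1],tz((row.max(),330),z0-88.5)[1])
print(w[195:230:3,320,2])
for v in (205,210,215,220): print(v,tz((320,v),z0)[0])
"
```

```text
[474.669 118.639  31.549] [ 0.33  -0.49   0.122]
lid rows 277 411
251 387
lid edges 34.00494789728156 -22.9485801531158 -23.11022908807274 23.050453559155066
[105 106 107 109 116 113 119 112 111 110  66  73]
205 38.582605656361686
210 35.81846259118754
215 33.03772464986173
220 30.239225900225144
```

>>> apply_moves(
  hand=[0.55,0.1,0.1,0.1,0.1,0.1,0.1,0.1],
  translation=[
    [0.025,0,0],
    [0.025,0,0],
    [0.025,0,0],
    [0.025,0,0],
    [0.025,0,0],
    [0.025,0,0],
    [0.025,0,0],
    [0.025,0,0],
  ],
  turn=[0,0,0,0,0,0,0,0],
  grip_force=18,
)

```text
time_s: 12.75
eef_pos: [472.2, 118.6, 31.6]
orientation: [[-1.0, 0.002, 0.0], [0.002, 1.0, -0.0], [-0.0, -0.0, -1.0]]
force: [0.1, -0.3, 1.6]
grip_width: 56.0
finger_force: 18.0
```

>>> apply_moves(
  hand=[0.1,0.1,0.1,0.1,0.1,0.1],
  translation=[
    [0,0,-0.1],
    [0,0,-0.3],
    [0,0,-0.55],
    [0,0,-0.7],
    [0,0,-0.7],
    [0,0,-0.7],
  ],
  turn=[0,0,0,0,0,0],
)

```text
time_s: 13.25
eef_pos: [472.6, 118.3, 101.7]
orientation: [[-1.0, 0.003, 0.001], [0.003, 1.0, 0.0], [-0.001, 0.0, -1.0]]
force: [-0.1, 0.6, -2.3]
grip_width: 55.9
finger_force: 18.0
```

```bash
python3 plan.py "[(437.4,-10,100,3.416),(437.4,-10,52,3.416)]"; python3 -c "
from h import *
s=r.read_state(); w=r.camera('wrist')[:,:,::-1]; print(s['eef_pos'],s['force'],s['grip_width'])
h=cv2.cvtColor(w,cv2.COLOR_BGR2HSV); c=h[200:430,320]; print(c[60:100:2,2],); lid=np.flatnonzero((c[:,1]<60)&(c[:,2]>140))+200; print('lid rows',lid.min(),lid.max())
for k in(50,54): print([tz((320,v),-k)[0] for v in (lid.min(),lid.max())])
"
```

```text
[0.174, -0.642, 0.008] -0.133 1.6
[0.261, -0.612, 0.008] -0.133 1.6
-- (437.4, -10, 100, 3.416)
[-0.0, 0.0, 0.48] -0.0 1.2
-- (437.4, -10, 52, 3.416)
[472.569 118.298 101.676] [-0.121  0.644 -2.304] 55.88769691383027
[ 88  86  88  85  90  83  97 116 132 149 151 141 118 116 116 118 115 116
 116 127]
lid rows 299 415
[np.float64(22.85394330626594), np.float64(-31.925802869482325)]
[np.float64(24.827542895229378), np.float64(-28.04342969035835)]
```

>>> apply_moves(
  hand=[0.1,0.1,0.1],
  translation=[
    [0.174,-0.64,0],
    [0.174,-0.64,0],
    [0.174,-0.64,0],
  ],
  turn=[-0.133,-0.133,-0.133],
)

```text
time_s: 13.55
eef_pos: [451.3, 49.3, 99.5]
orientation: [[-0.991, -0.134, -0.006], [-0.134, 0.991, -0.005], [0.007, -0.004, -1.0]]
force: [-0.5, -0.4, -2.1]
grip_width: 55.7
finger_force: 18.0
```

>>> apply_moves(
  hand=[0.1,0.1,0.1,0.1,0.1,0.1],
  translation=[
    [0.26,-0.61,0],
    [0.26,-0.61,0],
    [0.26,-0.61,0],
    [0.26,-0.61,0],
    [0.26,-0.61,0],
    [0.26,-0.61,0],
  ],
  turn=[-0.133,-0.133,-0.133,-0.133,-0.133,-0.133],
)

```text
time_s: 14.05
eef_pos: [437.7, -8.2, 101.3]
orientation: [[-0.962, -0.273, 0.0], [-0.273, 0.962, 0.001], [-0.0, 0.001, -1.0]]
force: [-0.5, 0.1, -2.9]
grip_width: 56.0
finger_force: 18.0
```

```bash
python3 plan.py "[(437.4,-10,60,3.416),(437.4,-10,44,3.416)]"; python3 -c "
from h import *
s=r.read_state(); w=r.camera('wrist')[:,:,::-1]; print(s['eef_pos'],s['force'],s['grip_width'])
cv2.imwrite('pics/w5.png',w)
g=w[60:300,180:470]; h=cv2.cvtColor(w,cv2.COLOR_BGR2HSV)
m=((h[...,1]<70)&(h[...,2]>110)).astype(np.uint8); m[230:]=0
for b in blobs(m,15)[0]: print(b[1:],onz('wrist',b[2],24,s)[:2])
"
```

```text
[0.008, -0.017, 0.413] 0.002 1.0
-- (437.4, -10, 60, 3.416)
[-0.0, 0.0, 0.16] -0.0 0.4
-- (437.4, -10, 44, 3.416)
[437.668  -8.164 101.298] [-0.512  0.129 -2.94 ] 55.99156178574823
(np.int32(6456), array([175.912,  86.872]), array([127,  37, 107, 111], dtype=int32)) [ 356.377 -131.466]
(np.int32(23), array([224.609, 113.391]), array([220, 110,   9,   7], dtype=int32)) [366.92  -92.919]
(np.int32(7116), array([551.835, 186.768]), array([505, 137,  93,  93], dtype=int32)) [344.9   147.741]
(np.int32(49), array([  3.633, 162.898]), array([  0, 158,  12,   9], dtype=int32)) [ 441.337 -289.201]
(np.int32(40), array([383.1  , 187.075]), array([381, 177,   4,  18], dtype=int32)) [386.236  20.939]
(np.int32(156), array([374.288, 197.346]), array([365, 187,  18,  21], dtype=int32)) [394.558  17.358]
(np.int32(52), array([247.885, 210.923]), array([247, 194,   4,  34], dtype=int32)) [426.624 -61.737]
(np.int32(601), array([267.26 , 215.744]), array([256, 201,  26,  29], dtype=int32)) [426.325 -48.13 ]
(np.int32(647), array([362.145, 218.303]), array([347, 200,  36,  30], dtype=int32)) [410.567  13.83 ]
(np.int32(78), array([101.474, 225.154]), array([ 94, 218,  18,  12], dtype=int32)) [ 467.477 -172.662]
```

```bash
python3 -c "
from h import *
s=r.read_state(); w=cv2.imread('pics/w5.png')
h=cv2.cvtColor(w,cv2.COLOR_BGR2HSV)
m=((h[...,1]<70)&(h[...,2]>110)).astype(np.uint8)
for x0,x1 in((252,285),(345,385)):
    for y in range(198,262,4):
        x=np.flatnonzero(m[y,x0:x1])+x0; print(y,(x.min(),x.max()) if len(x) else '',end=' ')
    print()
for uv in((267,201),(362,201)): print(onz('wrist',uv,12,s)[:2])
for uv in((267,240),(362,240)): print(onz('wrist',uv,26,s)[:2])
"
```

```text
198  202 (np.int64(256), np.int64(274)) 206 (np.int64(256), np.int64(280)) 210 (np.int64(256), np.int64(281)) 214 (np.int64(256), np.int64(280)) 218 (np.int64(256), np.int64(274)) 222 (np.int64(256), np.int64(276)) 226 (np.int64(257), np.int64(277)) 230 (np.int64(257), np.int64(279)) 234 (np.int64(259), np.int64(280)) 238 (np.int64(257), np.int64(280)) 242 (np.int64(257), np.int64(283)) 246 (np.int64(259), np.int64(279)) 250 (np.int64(252), np.int64(277)) 254 (np.int64(252), np.int64(275)) 258 (np.int64(256), np.int64(273)) 
198 (np.int64(369), np.int64(380)) 202 (np.int64(349), np.int64(380)) 206 (np.int64(348), np.int64(380)) 210 (np.int64(348), np.int64(382)) 214 (np.int64(351), np.int64(382)) 218 (np.int64(350), np.int64(381)) 222 (np.int64(349), np.int64(382)) 226 (np.int64(348), np.int64(381)) 230 (np.int64(347), np.int64(380)) 234 (np.int64(345), np.int64(381)) 238 (np.int64(349), np.int64(379)) 242 (np.int64(355), np.int64(373)) 246 (np.int64(359), np.int64(372)) 250 (np.int64(362), np.int64(371)) 254 (np.int64(364), np.int64(366)) 258  
[419.279 -51.746]
[401.103  12.199]
[442.327 -44.101]
[424.599  18.034]
```

```bash
python3 -c "
from h import *
s=dict(eef_pos=np.array([436.486,-10.003,218.468]),orientation=np.array([[-.965,-.263,0],[-.263,.965,.001],[0,.001,-1.]]))
a=cv2.imread('pics/wrist3.png');h=cv2.cvtColor(a,cv2.COLOR_BGR2HSV);m=(h[...,1]<50)&(h[...,2]>110)
m[:170]=0;m[228:]=0;m[:,:275]=0;m[:,365:]=0
for b in blobs(m,8)[0]: print(b[1:],onz('wrist',b[2],24,s)[:2])
"
```

```text
(np.int32(65), array([290.092, 185.523]), array([286, 181,   9,  10], dtype=int32)) [420.682 -44.231]
(np.int32(78), array([344.936, 184.5  ]), array([341, 180,   9,  10], dtype=int32)) [405.62    7.175]
```

```bash
python3 plan.py "[(438,-10.4,60,3.416)]"
```

```text
[0.003, -0.023, 0.414] 0.003 1.0
-- (438, -10.4, 60, 3.416)
```

>>> apply_moves(
  hand=[0.1,0.1,0.1,0.1,0.1],
  translation=[
    [0.003,-0.023,0.2],
    [0.003,-0.023,0.36],
    [0.003,-0.023,0.414],
    [0.003,-0.023,0.414],
    [0.003,-0.023,0.414],
  ],
  turn=[0,0,0,0,0],
)

```text
time_s: 14.52
eef_pos: [437.7, -10.8, 60.3]
orientation: [[-0.962, -0.274, -0.0], [-0.274, 0.962, 0.0], [0.0, 0.0, -1.0]]
force: [0.3, 0.5, -2.5]
grip_width: 56.0
finger_force: 18.0
```

>>> apply_moves(
  hand=[0.1,0.1,0.1,0.1,0.1,0.1,0.1,0.1,0.1],
  translation=[
    [0,0,0.03],
    [0,0,0.06],
    [0,0,0.09],
    [0,0,0.11],
    [0,0,0.13],
    [0,0,0.145],
    [0,0,0.155],
    [0,0,0.16],
    [0,0,0.16],
  ],
  turn=[0,0,0,0,0,0,0,0,0],
)

```text
time_s: 15.27
eef_pos: [437.5, -11.6, 44.1]
orientation: [[-0.962, -0.273, -0.0], [-0.273, 0.962, -0.0], [0.0, 0.0, -1.0]]
force: [0.7, -0.3, -2.5]
grip_width: 56.0
finger_force: 18.0
```

>>> apply_moves(
  hand=[0.1,0.1,0.1,0.1,0.1],
  translation=[
    [0,0,0.005],
    [0,0,0.01],
    [0,0,0.015],
    [0,0,0.015],
    [0,0,0.015],
  ],
  turn=[0,0,0,0,0],
  grip_force=8,
)

```text
time_s: 15.68
eef_pos: [437.7, -11.6, 43.2]
orientation: [[-0.962, -0.273, 0.001], [-0.273, 0.962, -0.0], [-0.001, -0.001, -1.0]]
force: [-2.0, -0.4, 7.0]
grip_width: 56.3
finger_force: 8.0
```

>>> apply_moves(
  hand=[0.6,0.6,0.6,0.6,0.6,0.6,0.6,0.6,0.6],
  translation=[
    [0,0,0],
    [0,0,0],
    [0,0,0],
    [0,0,0],
    [0,0,-0.1],
    [0,0,-0.4],
    [0,0,-0.8],
    [0,0,-1],
    [0,0,-1],
  ],
  turn=[0,0,0,0,0,0,0,0,0],
)

```text
time_s: 16.43
eef_pos: [439.1, -11.4, 146.0]
orientation: [[-0.962, -0.272, 0.005], [-0.272, 0.962, -0.0], [-0.005, -0.002, -1.0]]
force: [0.0, 0.2, 0.6]
grip_width: 74.6
finger_force: 0.0
```

>>> apply_moves(
  hand=[0.3,0.3,0.3,0.3,0.3],
  translation=[
    [0,0,-0.4],
    [0,0,-0.8],
    [0,0,-1],
    [0,0,-1],
    [0,0,-1],
  ],
  turn=[0,0,0,0,0],
)

```text
time_s: 16.85
eef_pos: [437.9, -12.2, 242.9]
orientation: [[-0.962, -0.271, 0.002], [-0.271, 0.962, -0.001], [-0.001, -0.002, -1.0]]
force: [-0.3, -0.2, -1.0]
grip_width: 60.3
finger_force: 0.0
```

```bash
python3 plan.py "[(500,10,268,3.416),(681.5,59,268,3.416),(681.5,59,76,3.416)]"; python3 -c "
from h import *
s=r.read_state(); w=r.camera('wrist')[:,:,::-1]; print(s['time_s'],s['eef_pos'],s['force'],s['grip_width'],s['joint_positions'])
cv2.imwrite('pics/w6.png',w)
print('bottle',onz('top',(230.75,143.5),200))
h=cv2.cvtColor(w,cv2.COLOR_BGR2HSV); m=(h[...,1]<60)&(h[...,2]>165)
for b in blobs(m,200)[0]: print(b[1:],onz('wrist',b[2],100,s)[:2])
"
```

```text
[-0.658, 0.046, -0.251] 0.0 1.7
-- (500, 10, 268, 3.416)
[-0.94, -0.01, -0.0] -0.0 2.3
[-0.94, -0.01, -0.0] -0.0 2.3
-- (681.5, 59, 268, 3.416)
[-0.0, 0.0, 0.96] -0.0 2.3
[-0.0, 0.0, 0.96] -0.0 2.3
-- (681.5, 59, 76, 3.416)
16.85 [437.907 -12.241 242.929] [-0.285 -0.169 -0.965] 60.25943348687561 [ 0.707  0.373 -1.045  2.158  0.44   0.838  1.235]
bottle [709.031 190.273 200.   ]
(np.int32(1495), array([210.197,  97.983]), array([193,  67,  48,  71], dtype=int32)) [ 358.687 -129.932]
(np.int32(2671), array([489.071, 172.626]), array([449, 131,  69,  77], dtype=int32)) [351.906 119.571]
(np.int32(3088), array([320.282, 223.33 ]), array([289, 191,  63,  68], dtype=int32)) [438.56  -11.861]
(np.int32(3007), array([101.221, 263.055]), array([ 73, 229,  58,  69], dtype=int32)) [ 536.76  -213.326]
(np.int32(700), array([321.396, 292.563]), array([302, 276,  40,  52], dtype=int32)) [500.968   6.871]
(np.int32(1874), array([599.546, 339.487]), array([565, 304,  75,  79], dtype=int32)) [483.61  362.465]
(np.int32(244), array([249.672, 377.373]), array([207, 374,  97,   7], dtype=int32)) [618.099 -37.8  ]
(np.int32(235), array([396.294, 419.549]), array([385, 411,  24,  16], dtype=int32)) [636.306 134.565]
```

View pics/w6.png

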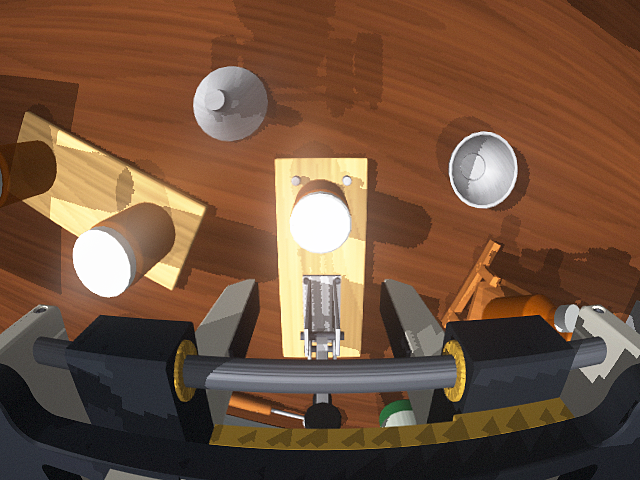

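The jar stands upright between the dowels, lid at (320,223). The clamp is open behind it.

>>> apply_moves(
  hand=[0.3,0.3,0.3,0.3],
  translation=[
    [0,0,-0.25],
    [-0.66,0.045,-0.25],
    [-0.66,0.045,-0.25],
    [-0.66,0.045,-0.25],
  ],
  turn=[0,0,0,0],
)

```text
time_s: 17.23
eef_pos: [503.6, 11.5, 266.5]
orientation: [[-0.962, -0.272, 0.001], [-0.272, 0.962, 0.003], [-0.002, 0.002, -1.0]]
force: [0.5, -0.9, 0.2]
grip_width: 61.0
finger_force: 0.0
```

>>> apply_moves(
  hand=[0.3,0.3,0.3,0.3],
  translation=[
    [-0.94,-0.01,0],
    [-0.94,-0.01,0],
    [-0.94,-0.01,0],
    [-0.94,-0.01,0],
  ],
  turn=[0,0,0,0],
)

```text
time_s: 17.57
eef_pos: [592.1, 36.7, 265.1]
orientation: [[-0.962, -0.274, -0.003], [-0.274, 0.962, 0.002], [0.002, 0.002, -1.0]]
force: [-0.1, 0.6, -0.2]
grip_width: 60.6
finger_force: 0.0
```

>>> apply_moves(
  hand=[0.3,0.3,0.3,0.3,0.3,0.3],
  translation=[
    [-0.94,-0.01,0],
    [-0.94,-0.01,0],
    [-0.94,-0.01,0],
    [-0.94,-0.01,0],
    [-0.94,-0.01,0],
    [-0.94,-0.01,0],
  ],
  turn=[0,0,0,0,0,0],
)

```text
time_s: 18.07
eef_pos: [679.4, 59.8, 266.8]
orientation: [[-0.962, -0.274, -0.002], [-0.274, 0.962, -0.001], [0.002, -0.0, -1.0]]
force: [-0.7, 0.1, -0.2]
grip_width: 60.5
finger_force: 0.0
```

```bash
python3 plan.py "[(681.5,59,172,3.416),(681.5,59,76,3.416)]"; python3 -c "
from h import *
s=r.read_state(); w=r.camera('wrist')[:,:,::-1]; print(s['time_s'],s['eef_pos'],s['force'],s['joint_positions'])
cv2.imwrite('pics/w7.png',w)
h=cv2.cvtColor(w,cv2.COLOR_BGR2HSV); m=(h[...,2]<45); m[345:]=0
for b in blobs(m,200)[0]: print(b[1:])
t=m.copy(); 
for y in range(150,340,10):
    x=np.flatnonzero(m[y,270:370])+270; print(y,(x.min(),x.max(),len(x)) if len(x) else '',end=' ')
for v in (250,300,340): print(v,[tz((320,v),s['eef_pos'][2]-z) for z in (76,95)])
"
```

```text
[-0.018, -0.013, 0.948] 0.003 2.3
-- (681.5, 59, 172, 3.416)
[-0.0, 0.0, 0.96] -0.0 2.3
-- (681.5, 59, 76, 3.416)
18.0667 [679.374  59.783 266.849] [-0.667  0.121 -0.182] [ 0.373  0.651 -0.914  1.616  0.552  1.155  1.175]
(np.int32(291), array([326.182, 234.983]), array([314, 196,  17,  66], dtype=int32))
(np.int32(834), array([247.723, 319.11 ]), array([231, 282,  30,  63], dtype=int32))
(np.int32(814), array([390.846, 318.982]), array([380, 282,  28,  63], dtype=int32))
(np.int32(2870), array([135.035, 331.798]), array([ 64, 315, 133,  30], dtype=int32))
(np.int32(2901), array([505.574, 331.897]), array([443, 315, 143,  30], dtype=int32))
150  160  170  180  190  200 (np.int64(328), np.int64(328), 1) 210 (np.int64(328), np.int64(329), 2) 220 (np.int64(325), np.int64(329), 4) 230 (np.int64(325), np.int64(329), 5) 240 (np.int64(324), np.int64(329), 5) 250 (np.int64(322), np.int64(329), 7) 260 (np.int64(314), np.int64(322), 8) 270  280  290  300  310  320  330  250 [array([-40.813,   0.222, 190.849]), array([-34.387,   0.207, 171.849])]
300 [array([-97.031,   0.282, 190.849]), array([-87.602,   0.264, 171.849])]
340 [array([-147.636,    0.343,  190.849]), array([-135.503,    0.321,  171.849])]
```

>>> apply_moves(
  hand=[0.3,0.3,0.3,0.3,0.3],
  translation=[
    [-0.018,-0.01,0.3],
    [-0.018,-0.01,0.65],
    [-0.018,-0.01,0.95],
    [-0.018,-0.01,0.95],
    [-0.018,-0.01,0.95],
  ],
  turn=[0,0,0,0,0],
)

```text
time_s: 18.53
eef_pos: [681.9, 58.8, 172.3]
orientation: [[-0.962, -0.273, -0.003], [-0.273, 0.962, -0.001], [0.003, 0.0, -1.0]]
force: [0.4, 0.8, 1.9]
grip_width: 60.5
finger_force: 0.0
```

>>> apply_moves(
  hand=[0.3,0.3,0.3,0.3,0.3,0.3,0.3],
  translation=[
    [0,0,0.2],
    [0,0,0.4],
    [0,0,0.6],
    [0,0,0.8],
    [0,0,0.93],
    [0,0,0.96],
    [0,0,0.96],
  ],
  turn=[0,0,0,0,0,0,0],
)

```text
time_s: 19.12
eef_pos: [683.6, 59.7, 77.6]
orientation: [[-0.962, -0.273, 0.001], [-0.273, 0.962, 0.0], [-0.001, -0.0, -1.0]]
force: [-0.5, -0.4, 0.6]
grip_width: 60.4
finger_force: 0.0
```

>>> apply_moves(
  hand=[-0.7,-0.7,-0.7,-0.7,-0.7,-0.7,-0.7,-0.7,-0.7,-0.7],
  translation=[
    [0,0,0],
    [0,0,0],
    [0,0,0],
    [0,0,0],
    [0,0,0],
    [0,0,0],
    [0,0,0],
    [0,0,0],
    [0,0,0],
    [0,0,0],
  ],
  turn=[0,0,0,0,0,0,0,0,0,0],
  grip_force=30,
)

```text
time_s: 19.95
eef_pos: [683.3, 59.8, 76.8]
orientation: [[-0.962, -0.273, 0.0], [-0.273, 0.962, 0.0], [-0.0, 0.0, -1.0]]
force: [-1.4, 0.7, 1.8]
grip_width: 21.4
finger_force: 30.0
```

>>> apply_moves(
  hand=[-0.7,-0.7,-0.7,-0.7,-0.7,-0.7,-0.7,-0.7,-0.7,-0.7,-0.7],
  translation=[
    [0.02,0,-0.048],
    [0.043,0,-0.096],
    [0.095,0,-0.187],
    [0.156,0,-0.272],
    [0.225,0,-0.351],
    [0.302,0,-0.423],
    [0.386,0,-0.486],
    [0.475,0,-0.541],
    [0.57,0,-0.587],
    [0.57,0,-0.587],
    [0.57,0,-0.587],
  ],
  turn=[0,0,0,0,0,0,0,0,0,0,0],
)

```text
time_s: 20.87
eef_pos: [627.8, 43.8, 136.3]
orientation: [[-0.962, -0.273, 0.0], [-0.273, 0.962, -0.001], [0.0, -0.001, -1.0]]
force: [-3.4, 0.5, 3.2]
grip_width: 21.7
finger_force: 30.0
```

```bash
python3 plan.py "[(524.6+.9623*(65+105*__import__('math').sin(f)),14+.2719*(65+105*__import__('math').sin(f)),38+105*__import__('math').cos(f),3.418) for f in (0.3,0,-.25)]"; python3 -c "
from h import *
s=r.read_state(); print(s['eef_pos'],s['force'],s['ft_torque'],s['grip_width'])"
```

```text
[0.114, -0.006, -0.02] -0.0 0.3
-- (617.0093049613718, 40.11045414007791, 138.31033135818865, 3.418)
[0.31, 0.0, -0.047] -0.0 0.8
-- (587.1495, 31.673499999999997, 143.0, 3.418)
[0.26, 0.0, 0.033] -0.0 0.6
-- (562.1514328509842, 24.610240665262996, 139.7358042796177, 3.418)
[627.776  43.825 136.323] [-3.386  0.476  3.161] [ 0.199  0.462 -0.006] 21.731314179298625
```

>>> apply_moves(
  hand=[-0.7,-0.7,-0.7,-0.7,-0.7,-0.7,-0.7,-0.7,-0.7,-0.7,-0.7,-0.7,-0.7,-0.7,-0.7,-0.7],
  translation=[
    [0.05,0,-0.02],
    [0.1,0,-0.036],
    [0.15,0,-0.05],
    [0.2,0,-0.062],
    [0.25,0,-0.07],
    [0.3,0,-0.077],
    [0.355,0,-0.08],
    [0.41,0,-0.082],
    [0.46,0,-0.08],
    [0.51,0,-0.077],
    [0.565,0,-0.07],
    [0.615,0,-0.062],
    [0.65,0,-0.055],
    [0.67,0,-0.05],
    [0.69,0,-0.046],
    [0.69,0,-0.046],
  ],
  turn=[0,0,0,0,0,0,0,0,0,0,0,0,0,0,0,0],
)

```text
time_s: 22.2
eef_pos: [561.5, 25.0, 139.7]
orientation: [[-0.962, -0.273, -0.001], [-0.273, 0.962, -0.0], [0.001, -0.0, -1.0]]
force: [-0.1, 0.6, -0.1]
grip_width: 13.9
finger_force: 0.0
```

```bash
python3 -c "
from h import *
s=r.read_state(); print(s['time_s'],s['eef_pos'],s['force'],s['ft_torque'],s['grip_width'])
p=(s['eef_pos']-[524.6,14,0]); xj=p[:2]@[.9623,.2719]; print(xj-65,p[2]+19-57,np.arctan2(xj-65,p[2]+19-57),np.hypot(xj-65,p[2]-38))"
```

```text
22.2 [561.458  25.025 139.732] [-0.093  0.612 -0.106] [ 0.095 -0.109 -0.   ] 13.93453002702681
-26.534376087077646 101.73239578055686 -0.2551408849990542 105.13588096165049
```

>>> apply_moves(
  hand=[-0.7,-0.7,-0.7,-0.7,-0.7,-0.7,-0.7],
  translation=[
    [0.02,0,-0.2],
    [0.02,0,-0.5],
    [0.02,0,-0.8],
    [0.02,0,-0.95],
    [0.02,0,-0.95],
    [0.02,0,-0.95],
    [0.02,0,-0.95],
  ],
  turn=[0,0,0,0,0,0,0],
)

```text
time_s: 22.78
eef_pos: [559.7, 24.3, 234.1]
orientation: [[-0.962, -0.272, -0.001], [-0.272, 0.962, -0.0], [0.001, -0.0, -1.0]]
force: [0.1, 0.5, 0.1]
grip_width: 14.3
finger_force: 0.0
```

```bash
python3 -c "
from h import *
s=r.read_state(); print(s['time_s'],s['eef_pos'],s['force'])
w=r.camera('wrist')[:,:,::-1];t=r.camera('top')[:,:,::-1];c=r.camera('scene')[:,:,::-1]
cv2.imwrite('pics/c8.png',c)
a=cv2.resize(c[185:305,270:370],None,fx=3.3,fy=3.3,interpolation=cv2.INTER_CUBIC)
b=w[0:396,120:540]
cv2.imwrite('pics/m8.png',np.hstack([a,b]))
"
```

```text
22.7833 [559.685  24.294 234.099] [0.098 0.536 0.05 ]
```

View pics/m8.png

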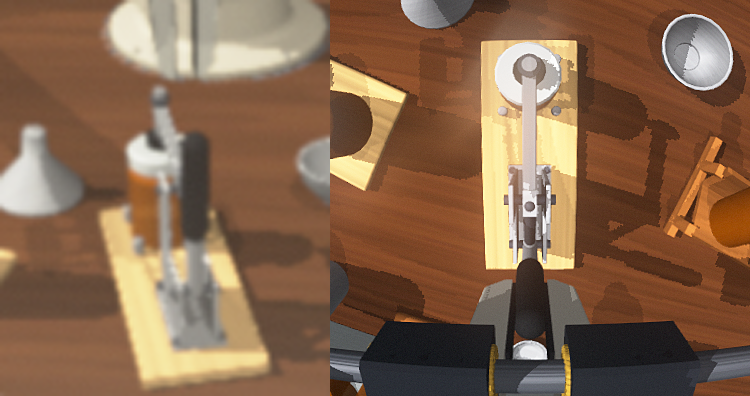

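The handle stands almost vertical, not yet over centre: the grip spans wrist rows 262 to 337, the arm is nearly level, and the pad is over the lid. The fingers slipped off just before lock, so I'll estimate the handle's angle and push it the rest of the way with closed fingers.

```bash
python3 -c "
from h import *
s=r.read_state()
O=np.array([524.6,14,0]);X=np.array([.9623,.2719,0]);H=O+65*X+[0,0,57]
def pr(P):
    m=r.camera_model('wrist');M=m['mount'];f=240/np.tan(np.radians(m['fov_y']/2))
    q=M[:3,:3].T@(s['orientation'].T@(P-s['eef_pos'])-M[:3,3]);a=np.arctan2(np.hypot(q[0],q[1]),q[2]);u=q[:2]/np.hypot(q[0],q[1])*a*f;return u+[m['cx'],m['cy']]
def ps(P):
    m=r.camera_model('scene');q=m['orientation'].T@(P-m['position']);f=240/np.tan(np.radians(m['fov_y']/2));return q[:2]/q[2]*f+[m['cx'],m['cy']]
for p in(-.25,-.1,0,.1,.2,.3,.4):
    d=np.sin(p)*X+[0,0,np.cos(p)]; e=np.cos(p)*X-[0,0,np.sin(p)]
    print(p,'w tip far',pr(H+146*d+11*e),'tip near',pr(H+146*d-11*e),'low near',pr(H+49*d-11*e),'scene tip',ps(H+146*d),ps(H+49*d))
"
```

```text
-0.25 w tip far [318.689 275.872] tip near [318.748 237.636] low near [318.971 232.845] scene tip [324.884 217.494] [327.244 254.188]
-0.1 w tip far [318.647 311.176] tip near [318.689 275.773] low near [318.955 241.86 ] scene tip [326.357 220.212] [327.735 255.267]
0 w tip far [318.631 331.873] tip near [318.659 299.807] low near [318.945 247.907] scene tip [327.395 222.767] [328.075 256.209]
0.1 w tip far [318.622 349.773] tip near [318.638 321.771] low near [318.936 253.877] scene tip [328.466 225.902] [328.419 257.321]
0.2 w tip far [318.62 364.7 ] tip near [318.625 341.117] low near [318.928 259.678] scene tip [329.556 229.599] [328.766 258.59 ]
0.3 w tip far [318.624 376.672] tip near [318.62  357.551] low near [318.921 265.225] scene tip [330.653 233.826] [329.111 260.006]
0.4 w tip far [318.633 385.835] tip near [318.622 371.   ] low near [318.915 270.442] scene tip [331.744 238.543] [329.451 261.554]
```

>>> apply_moves(
  hand=[-1,-1,-1,-1,-1,-1],
  translation=[
    [-0.2,0,-0.06],
    [-0.6,0,-0.06],
    [-0.94,0,-0.06],
    [-0.94,0,0.2],
    [-0.94,0,0.62],
    [-0.94,0,0.66],
  ],
  turn=[0,0,0,0,0,0],
)

```text
time_s: 23.43
eef_pos: [647.6, 49.2, 162.1]
orientation: [[-0.962, -0.273, -0.009], [-0.273, 0.962, -0.001], [0.009, 0.001, -1.0]]
force: [-2.3, -0.9, -0.9]
grip_width: 0.4
finger_force: 0.0
```

>>> apply_moves(
  hand=[-1,-1,-1,-1,-1,-1,-1,-1,-1],
  translation=[
    [0,0,0],
    [0.1,0,0],
    [0.2,0,0],
    [0.28,0,0],
    [0.34,0,0],
    [0.4,0,0],
    [0.45,0,0],
    [0.5,0,0],
    [0.5,0,0],
  ],
  turn=[0,0,0,0,0,0,0,0,0],
)

```text
time_s: 24.18
eef_pos: [602.2, 36.4, 169.6]
orientation: [[-0.962, -0.273, 0.001], [-0.273, 0.962, -0.0], [-0.001, -0.001, -1.0]]
force: [1.6, 1.1, 0.8]
grip_width: 0.2
finger_force: 0.6
```

>>> apply_moves(
  hand=[-1,-1,-1,-1,-1,-1],
  translation=[
    [0.02,0,0],
    [0.04,0,0],
    [0.06,0,0],
    [0.08,0,0],
    [0.1,0,0],
    [0.1,0,0],
  ],
  turn=[0,0,0,0,0,0],
)

```text
time_s: 24.68
eef_pos: [592.2, 33.8, 168.8]
orientation: [[-0.962, -0.273, -0.001], [-0.273, 0.962, -0.0], [0.001, -0.0, -1.0]]
force: [1.1, -0.7, 1.2]
grip_width: 0.3
finger_force: 0.7
```

>>> apply_moves(
  hand=[-1,-1,-1,-1,-1,-1],
  translation=[
    [0.02,0,0],
    [0.04,0,0],
    [0.06,0,0],
    [0.08,0,0],
    [0.1,0,0],
    [0.1,0,0],
  ],
  turn=[0,0,0,0,0,0],
)

```text
time_s: 25.18
eef_pos: [582.4, 31.0, 168.8]
orientation: [[-0.962, -0.273, -0.001], [-0.273, 0.962, -0.0], [0.001, -0.0, -1.0]]
force: [0.2, -0.9, -0.6]
grip_width: 0.7
finger_force: 0.1
```

>>> apply_moves(
  hand=[-1,-1,-1,-1,-1],
  translation=[
    [0.02,0,0],
    [0.04,0,0],
    [0.05,0,0],
    [0.06,0,0],
    [0.06,0,0],
  ],
  turn=[0,0,0,0,0],
)

```text
time_s: 25.6
eef_pos: [578.8, 30.0, 169.4]
orientation: [[-0.962, -0.273, 0.003], [-0.273, 0.962, 0.001], [-0.003, 0.0, -1.0]]
force: [5.1, 0.7, -2.6]
grip_width: 0.3
finger_force: 2.7
```

```bash
cat > hd.py <<'E'
from h import *
s=r.read_state(); w=r.camera('wrist')[:,:,::-1]; cv2.imwrite('pics/wh%d.png'%(s['time_s']*100),w)
print(s['time_s'],s['eef_pos'],s['force'])
h=cv2.cvtColor(w,cv2.COLOR_BGR2HSV)
O=np.array([524.6,14,0]);X=np.array([.9623,.2719,0]);H=O+65*X+[0,0,57]
def pr(P):
    m=r.camera_model('wrist');M=m['mount'];f=240/np.tan(np.radians(m['fov_y']/2))
    q=M[:3,:3].T@(s['orientation'].T@(P-s['eef_pos'])-M[:3,3]);a=np.arctan2(np.hypot(q[0],q[1]),q[2]);return q[:2]/np.hypot(q[0],q[1])*a*f+[m['cx'],m['cy']]
print('col 318 value by row from 150:',h[150:400:6,318,2].tolist())
for p in(-.25,-.17,-.1,0,.1,.2,1.2):
    d=np.sin(p)*X+[0,0,np.cos(p)]; e=np.cos(p)*X-[0,0,np.sin(p)]
    print(p,'rows tip far/near, low near',[round(float(pr(H+a*d+b*e)[1])) for a,b in((146,11),(146,-11),(49,-11))])
E
python3 hd.py
```

```text
25.6 [578.838  30.014 169.416] [ 5.051  0.714 -2.554]
col 318 value by row from 150: [210, 212, 209, 206, 211, 206, 119, 137, 114, 204, 96, 98, 95, 87, 68, 69, 69, 69, 70, 69, 64, 56, 56, 51, 51, 49, 50, 45, 40, 44, 40, 37, 37, 31, 32, 42, 57, 63, 67, 64, 57, 100]
-0.25 rows tip far/near, low near [292, 236, 230]
-0.17 rows tip far/near, low near [320, 267, 236]
-0.1 rows tip far/near, low near [342, 292, 242]
0 rows tip far/near, low near [369, 326, 249]
0.1 rows tip far/near, low near [391, 356, 257]
0.2 rows tip far/near, low near [409, 381, 264]
1.2 rows tip far/near, low near [415, 425, 307]
```

>>> apply_moves(
  hand=[-1,-1,-1,-1,-1],
  translation=[
    [0.01,0,0],
    [0.02,0,0],
    [0.03,0,0],
    [0.04,0,0],
    [0.04,0,0],
  ],
  turn=[0,0,0,0,0],
)

```text
time_s: 26.07
eef_pos: [578.1, 30.0, 170.1]
orientation: [[-0.962, -0.273, 0.009], [-0.273, 0.962, 0.004], [-0.009, 0.002, -1.0]]
force: [15.4, 3.2, -5.6]
grip_width: 0.4
finger_force: 6.8
```

>>> apply_moves(
  hand=[-1,-1,-1,-1,-1],
  translation=[
    [0.01,0,0],
    [0.02,0,0],
    [0.03,0,0],
    [0.04,0,0],
    [0.04,0,0],
  ],
  turn=[0,0,0,0,0],
)

```text
time_s: 26.48
eef_pos: [577.4, 30.0, 171.0]
orientation: [[-0.962, -0.273, 0.015], [-0.273, 0.962, 0.007], [-0.016, 0.003, -1.0]]
force: [24.0, 6.2, -9.3]
grip_width: 0.2
finger_force: 11.0
```

>>> apply_moves(
  hand=[-1,-1,-1,-1,-1,-1,-1,-1,-1],
  translation=[
    [-0.08,0,0],
    [-0.2,0,0],
    [-0.35,0,-0.1],
    [-0.35,0,-0.4],
    [-0.35,0,-0.8],
    [-0.35,0,-0.9],
    [-0.15,0,-0.9],
    [0.12,0,-0.9],
    [0.12,0,-0.9],
  ],
  turn=[0,0,0,0,0,0,0,0,0],
)

```text
time_s: 27.23
eef_pos: [553.8, 22.8, 258.7]
orientation: [[-0.962, -0.273, -0.003], [-0.273, 0.962, -0.003], [0.004, -0.002, -1.0]]
force: [-0.0, 0.6, -0.4]
grip_width: 0.4
finger_force: 0.0
```

```bash
python3 hd.py; python3 -c "
from h import *
c=r.camera('scene')[:,:,::-1]; cv2.imwrite('pics/c9.png',c)
for n in('c8','c9'):
    g=cv2.cvtColor(cv2.imread(f'pics/{n}.png'),cv2.COLOR_BGR2GRAY)[205:275,310:350]; m=g<55
    for b in blobs(m,20)[0]: print(n,b[1],b[2]+[310,205],b[3]+[310,205,0,0])
"
```

```text
27.2333 [553.79   22.763 258.711] [-0.005  0.649 -0.423]
col 318 value by row from 150: [219, 220, 222, 214, 210, 237, 238, 223, 209, 137, 111, 186, 94, 100, 83, 79, 80, 77, 78, 71, 125, 138, 117, 53, 53, 47, 45, 43, 40, 39, 36, 47, 67, 65, 61, 39, 59, 62, 65, 65, 60, 96]
-0.25 rows tip far/near, low near [270, 236, 232]
-0.17 rows tip far/near, low near [287, 254, 237]
-0.1 rows tip far/near, low near [302, 270, 240]
0 rows tip far/near, low near [321, 292, 246]
0.1 rows tip far/near, low near [338, 312, 252]
0.2 rows tip far/near, low near [352, 329, 257]
1.2 rows tip far/near, low near [377, 383, 290]
```

The handle's black grip now spans rows 234–268, matching the predicted locked angle (−0.25 rad, 232–270), and the fingers are off it. So the clamp holds by itself. Next I push it open from the −x side.

>>> apply_moves(
  hand=[-1,-1,-1,-1,-1,-1,-1],
  translation=[
    [0.3,0,0],
    [0.39,0,0],
    [0.39,0,0.2],
    [0.39,0,0.5],
    [0.39,0,0.8],
    [0.39,0,0.88],
    [0.39,0,0.88],
  ],
  turn=[0,0,0,0,0,0,0],
)

```text
time_s: 27.92
eef_pos: [520.1, 13.6, 169.3]
orientation: [[-0.962, -0.273, -0.004], [-0.273, 0.962, 0.0], [0.003, 0.001, -1.0]]
force: [-0.0, -0.2, 0.4]
grip_width: 0.6
finger_force: 0.0
```

>>> apply_moves(
  hand=[-1,-1,-1,-1,-1,-1,-1,-1,-1],
  translation=[
    [-0.08,0,0],
    [-0.15,0,0],
    [-0.2,0,0],
    [-0.25,0,0],
    [-0.3,0,0],
    [-0.36,0,0],
    [-0.42,0,0],
    [-0.48,0,0],
    [-0.54,0,0],
  ],
  turn=[0,0,0,0,0,0,0,0,0],
)

```text
time_s: 28.67
eef_pos: [573.1, 28.3, 171.0]
orientation: [[-0.962, -0.273, -0.0], [-0.273, 0.962, -0.0], [0.0, -0.0, -1.0]]
force: [-3.3, -0.6, 2.8]
grip_width: 0.7
finger_force: 1.8
```

```bash
python3 -c "
from h import *
s=r.read_state(); p=s['eef_pos']-[524.6,14,0]; print(s['time_s'],p[:2]@[.9623,.2719],p[:2]@[-.2719,.9623],p[2],s['force'])"
```

```text
28.6667 50.5518998227325 0.5847002392033183 171.02685616111856 [-3.29  -0.615  2.777]
```

>>> apply_moves(
  hand=[-1,-1,-1,-1,-1,-1,-1,-1,-1,-1,-1,-1,-1],
  translation=[
    [-0.07,0,-0.01],
    [-0.13,0,-0.01],
    [-0.22,0,0],
    [-0.3,0,0.01],
    [-0.38,0,0.03],
    [-0.466,0,0.057],
    [-0.545,0,0.09],
    [-0.62,0,0.13],
    [-0.695,0,0.175],
    [-0.77,0,0.225],
    [-0.835,0,0.28],
    [-0.9,0,0.34],
    [-0.9,0,0.34],
  ],
  turn=[0,0,0,0,0,0,0,0,0,0,0,0,0],
)

```text
time_s: 29.75
eef_pos: [660.6, 53.3, 135.7]
orientation: [[-0.962, -0.273, 0.0], [-0.273, 0.962, 0.001], [-0.001, 0.001, -1.0]]
force: [-0.2, -0.2, -0.4]
grip_width: 0.5
finger_force: 0.0
```

>>> apply_moves(
  hand=[-1,-1,-1,-1,-1,-1,-1,-1],
  translation=[
    [-0.04,0,0.04],
    [-0.08,0,0.09],
    [-0.115,0,0.14],
    [-0.15,0,0.19],
    [-0.18,0,0.24],
    [-0.2,0,0.28],
    [-0.21,0,0.3],
    [-0.21,0,0.3],
  ],
  turn=[0,0,0,0,0,0,0,0],
)

```text
time_s: 30.42
eef_pos: [679.2, 58.5, 108.1]
orientation: [[-0.962, -0.273, -0.0], [-0.273, 0.962, -0.001], [0.001, -0.001, -1.0]]
force: [-6.5, -3.0, 14.6]
grip_width: 0.7
finger_force: 8.1
```

```bash
python3 -c "
from h import *
s=r.read_state(); p=s['eef_pos']-[524.6,14,0]; print(s['time_s'],p[:2]@[.9623,.2719],p[:2]@[-.2719,.9623],p[2],s['force'])"
```

```text
30.4167 160.86038540069762 0.8211365879394421 108.06011711314123 [-6.455 -3.015 14.578]
```

>>> apply_moves(
  hand=[-1,-1,-1,-1],
  translation=[
    [0,0,0.01],
    [0,0,0.02],
    [0,0,0.03],
    [0,0,0.03],
  ],
  turn=[0,0,0,0],
)

```text
time_s: 30.75
eef_pos: [679.4, 58.6, 107.4]
orientation: [[-0.962, -0.273, 0.001], [-0.273, 0.962, -0.002], [-0.001, -0.002, -1.0]]
force: [-12.3, -4.2, 31.5]
grip_width: 0.5
finger_force: 16.4
```

>>> apply_moves(
  hand=[-0.2,-0.2,-0.2,-0.2,-0.2],
  translation=[
    [0,0,-0.2],
    [0,0,-0.5],
    [0,0,-0.9],
    [0,0,-1],
    [0,0,-1],
  ],
  turn=[0,0,0,0,0],
)

```text
time_s: 31.17
eef_pos: [681.3, 59.3, 207.7]
orientation: [[-0.962, -0.272, 0.006], [-0.272, 0.962, 0.001], [-0.006, -0.001, -1.0]]
force: [0.8, 0.4, -1.0]
grip_width: 29.0
finger_force: 0.0
```

>>> apply_moves(
  hand=[0.6,0.6,0.6,0.6],
  translation=[
    [0,0,-0.4],
    [0,0,-0.6],
    [0,0,-0.6],
    [0,0,-0.6],
  ],
  turn=[0,0,0,0],
)

```text
time_s: 31.5
eef_pos: [679.8, 58.3, 263.8]
orientation: [[-0.962, -0.272, 0.001], [-0.272, 0.962, -0.0], [-0.001, -0.001, -1.0]]
force: [0.1, -0.6, -0.2]
grip_width: 55.9
finger_force: 0.0
```

```bash
python3 hd.py; python3 -c "
from h import *
w=cv2.imread('pics/w7.png');print(cv2.cvtColor(w,cv2.COLOR_BGR2HSV)[150:400:6,318,2].tolist())
s=r.read_state()
a=r.camera('wrist');h=cv2.cvtColor(a,cv2.COLOR_RGB2HSV); m=(h[...,2]<45); m[345:]=0
for b in blobs(m,150)[0]: print(b[1:])
c=r.camera('scene')[:,:,::-1];o=cv2.imread('pics/scene0.png');cv2.imwrite('pics/c10.png',c)
d=cv2.absdiff(c,o).max(2)[200:300,300:350]; print('scene diff handle area',[(d[i:i+20]>60).sum() for i in range(0,100,20)])
"; python3 plan.py "[(660,52,268,3.416),(438.5,-11.8,268,3.416)]"
```

```text
31.5 [679.778  58.329 263.783] [ 0.126 -0.591 -0.232]
col 318 value by row from 150: [232, 231, 94, 98, 92, 81, 73, 72, 72, 68, 64, 62, 57, 54, 56, 55, 57, 53, 51, 208, 171, 94, 99, 96, 98, 101, 98, 98, 96, 72, 85, 186, 110, 255, 254, 59, 95, 102, 158, 120, 111, 72]
-0.25 rows tip far/near, low near [60, 29, 84]
-0.17 rows tip far/near, low near [78, 45, 88]
-0.1 rows tip far/near, low near [95, 60, 91]
0 rows tip far/near, low near [119, 83, 97]
0.1 rows tip far/near, low near [143, 107, 102]
0.2 rows tip far/near, low near [165, 131, 108]
1.2 rows tip far/near, low near [262, 261, 155]
[229, 226, 102, 93, 89, 82, 76, 73, 73, 61, 64, 62, 56, 58, 55, 53, 53, 51, 54, 207, 173, 89, 101, 92, 96, 97, 95, 97, 136, 57, 79, 201, 109, 255, 254, 55, 101, 106, 157, 119, 111, 85]
(np.int32(310), array([328.023, 236.842]), array([312, 201,  21,  63], dtype=int32))
(np.int32(831), array([248.394, 319.059]), array([232, 282,  29,  63], dtype=int32))
(np.int32(810), array([390.133, 318.915]), array([379, 282,  28,  63], dtype=int32))
(np.int32(2858), array([136.141, 331.854]), array([ 66, 315, 132,  30], dtype=int32))
(np.int32(2851), array([504.118, 331.821]), array([442, 315, 137,  30], dtype=int32))
scene diff handle area [np.int64(137), np.int64(227), np.int64(199), np.int64(7), np.int64(0)]
[0.197, -0.005, -0.06] 0.002 0.5
-- (660, 52, 268, 3.416)
[0.768, -0.005, -0.0] -0.0 1.8
[0.768, -0.005, -0.0] -0.0 1.8
[0.768, -0.005, -0.0] -0.0 1.8
-- (438.5, -11.8, 268, 3.416)
```

The handle is back at its fully open profile: its dark end is at row about 262, the same as before the swing. Moving back over the jar.

>>> apply_moves(
  hand=[0.6,0.6,0.6,0.6],
  translation=[
    [0,0,-0.06],
    [0.6,-0.005,-0.06],
    [0.97,-0.005,-0.06],
    [0.97,-0.005,-0.06],
  ],
  turn=[0,0,0,0],
)

```text
time_s: 31.98
eef_pos: [581.4, 30.4, 268.9]
orientation: [[-0.962, -0.274, -0.004], [-0.274, 0.962, -0.002], [0.005, -0.001, -1.0]]
force: [0.5, -0.1, -0.2]
grip_width: 74.3
finger_force: 0.0
```

>>> apply_moves(
  hand=[0.6,0.6,0.6,0.6],
  translation=[
    [0.9,-0.005,0],
    [0.9,-0.005,0],
    [0.9,-0.005,0],
    [0.9,-0.005,0],
  ],
  turn=[0,0,0,0],
)

```text
time_s: 32.32
eef_pos: [497.5, 5.2, 269.9]
orientation: [[-0.962, -0.272, -0.001], [-0.272, 0.962, -0.002], [0.002, -0.002, -1.0]]
force: [0.5, -0.5, 1.0]
grip_width: 74.2
finger_force: 0.0
```

>>> apply_moves(
  hand=[0.6,0.6,0.6,0.6,0.6,0.6],
  translation=[
    [0.4,0,0],
    [0.63,0,0],
    [0.63,0,0.1],
    [0.63,0,0.25],
    [0.63,0,0.25],
    [0.63,0,0.25],
  ],
  turn=[0,0,0,0,0,0],
)

```text
time_s: 32.82
eef_pos: [440.3, -10.0, 244.8]
orientation: [[-0.962, -0.273, -0.001], [-0.273, 0.962, 0.002], [0.0, 0.002, -1.0]]
force: [0.3, -0.0, 0.6]
grip_width: 74.7
finger_force: 0.0
```

```bash
python3 -c "
from h import *
s=r.read_state(); w=r.camera('wrist')[:,:,::-1]; print(s['time_s'],s['eef_pos'],s['joint_positions'])
h=cv2.cvtColor(w,cv2.COLOR_BGR2HSV); m=(h[...,1]<60)&(h[...,2]>165)
for b in blobs(m,1500)[0]: print(b[1:],onz('wrist',b[2],97,s)[:2])
cv2.imwrite('pics/w11.png',w)
"; python3 plan.py "[(438.5,-11.8,143,3.416),(438.5,-11.8,43.5,3.416)]"
```

```text
32.8167 [440.266 -10.012 244.77 ] [ 0.709  0.378 -1.054  2.15   0.44   0.848  1.233]
(np.int32(2675), array([486.549, 170.593]), array([447, 129,  68,  77], dtype=int32)) [352.551 121.543]
(np.int32(3073), array([317.658, 219.129]), array([287, 188,  62,  68], dtype=int32)) [438.79  -12.125]
(np.int32(3005), array([ 99.527, 259.378]), array([ 71, 226,  58,  68], dtype=int32)) [ 538.11  -215.235]
(np.int32(1542), array([600.627, 336.856]), array([562, 302,  78,  78], dtype=int32)) [483.225 371.855]
[0.012, -0.007, 0.511] 0.001 1.2
[0.012, -0.007, 0.511] 0.001 1.2
-- (438.5, -11.8, 143, 3.416)
[-0.0, 0.0, 0.995] -0.0 2.4
-- (438.5, -11.8, 43.5, 3.416)
```

>>> apply_moves(
  hand=[0.6,0.6,0.6,0.6,0.6],
  translation=[
    [0.024,-0.013,0.35],
    [0.024,-0.013,0.7],
    [0.024,-0.013,1],
    [0.024,-0.013,1],
    [0.024,-0.013,1],
  ],
  turn=[0,0,0,0,0],
)

```text
time_s: 33.28
eef_pos: [437.5, -11.6, 144.9]
orientation: [[-0.962, -0.275, -0.002], [-0.275, 0.962, 0.001], [0.002, 0.001, -1.0]]
force: [-0.2, 0.1, 0.9]
grip_width: 74.2
finger_force: 0.0
```

>>> apply_moves(
  hand=[0.6,0.6,0.6,0.6,0.6,0.6,0.6],
  translation=[
    [0,0,0.25],
    [0,0,0.5],
    [0,0,0.75],
    [0,0,0.95],
    [0,0,1],
    [0,0,1],
    [0,0,1],
  ],
  turn=[0,0,0,0,0,0,0],
)

```text
time_s: 33.87
eef_pos: [438.5, -12.4, 46.4]
orientation: [[-0.962, -0.273, 0.002], [-0.273, 0.962, -0.0], [-0.002, -0.001, -1.0]]
force: [0.2, 0.2, -0.4]
grip_width: 74.4
finger_force: 0.0
```

>>> apply_moves(
  hand=[0.1,0.1,0.1,0.1,0.1,0.1,0.1],
  translation=[
    [0,0,0.03],
    [0,0,0.04],
    [0,0,0.04],
    [0,0,0.04],
    [0,0,0.04],
    [0,0,0.04],
    [0,0,0.04],
  ],
  turn=[0,0,0,0,0,0,0],
  grip_force=18,
)

```text
time_s: 34.45
eef_pos: [437.6, -12.6, 41.6]
orientation: [[-0.962, -0.273, 0.001], [-0.273, 0.962, -0.0], [-0.001, -0.001, -1.0]]
force: [-0.6, 0.5, 7.5]
grip_width: 56.1
finger_force: 18.0
```

```bash
python3 -c "
from h import *
s=r.read_state(); print(s['time_s'],s['eef_pos'],s['grip_width'],s['force'])
for n,z in(('top0',114),):
    h=cv2.cvtColor(cv2.imread(f'pics/{n}.png'),cv2.COLOR_BGR2HSV);m=(h[...,1]<50)&(h[...,2]>185); m[:,:400]=0;m[:,535:]=0;m[:215]=0;m[300:]=0
    for b in blobs(m,300)[0]: print(b[1:],onz('top',b[2],z),'box c',onz('top',(b[3][0]+b[3][2]/2-.5,b[3][1]+b[3][3]/2-.5),z))
"; python3 plan.py "[(439,-11.8,200,3.416),(500,-160,200,1.8),(503.9,-295.6,200,1.356),(503.9,-295.6,60,1.356)]"
```

```text
34.45 [437.624 -12.584  41.61 ] 56.13340987063654 [-0.633  0.528  7.477]
(np.int32(807), array([422.175, 241.455]), array([407, 226,  32,  32], dtype=int32)) [ 524.395 -202.101  114.   ] box c [ 524.302 -202.782  114.   ]
(np.int32(811), array([511.882, 261.058]), array([496, 245,  32,  33], dtype=int32)) [ 483.581 -389.058  114.   ] box c [ 483.701 -388.263  114.   ]
[-0.008, 0.002, -0.792] 0.001 1.9
[-0.008, 0.002, -0.792] 0.001 1.9
-- (439, -11.8, 200, 3.416)
[-0.093, -0.796, -0.0] 0.772 6.5
[-0.639, -0.483, -0.0] 0.772 6.5
-- (500, -160, 200, 1.8)
[-0.665, -0.135, -0.0] 0.212 1.8
[-0.678, 0.015, -0.0] 0.212 1.8
-- (503.9, -295.6, 200, 1.356)
[0.0, 0.0, 0.7] -0.0 1.7
[0.0, 0.0, 0.7] -0.0 1.7
-- (503.9, -295.6, 60, 1.356)
```

>>> apply_moves(
  hand=[0.1,0.1,0.1,0.1,0.1],
  translation=[
    [0,0,-0.1],
    [0,0,-0.35],
    [0,0,-0.65],
    [0,0,-0.79],
    [0,0,-0.79],
  ],
  turn=[0,0,0,0,0],
)

```text
time_s: 34.87
eef_pos: [438.2, -12.7, 122.3]
orientation: [[-0.962, -0.272, 0.004], [-0.272, 0.962, -0.0], [-0.003, -0.001, -1.0]]
force: [0.6, 0.1, -2.7]
grip_width: 56.0
finger_force: 18.0
```

>>> apply_moves(
  hand=[0.1,0.1,0.1,0.1],
  translation=[
    [0,0,-0.3],
    [0,0,-0.65],
    [0,0,-0.79],
    [0,0,-0.79],
  ],
  turn=[0,0,0,0],
)

```text
time_s: 35.2
eef_pos: [438.4, -12.7, 200.6]
orientation: [[-0.962, -0.272, 0.004], [-0.272, 0.962, -0.001], [-0.003, -0.002, -1.0]]
force: [0.8, -0.5, -3.4]
grip_width: 56.2
finger_force: 18.0
```

>>> apply_moves(
  hand=[0.1,0.1,0.1,0.1,0.1,0.1,0.1,0.1],
  translation=[
    [-0.01,-0.1,0],
    [-0.02,-0.25,0],
    [-0.04,-0.4,0],
    [-0.06,-0.55,0],
    [-0.08,-0.7,0],
    [-0.093,-0.8,0],
    [-0.093,-0.8,0],
    [-0.093,-0.8,0],
  ],
  turn=[0.1,0.22,0.34,0.46,0.57,0.67,0.77,0.77],
)

```text
time_s: 35.87
eef_pos: [467.2, -87.9, 197.0]
orientation: [[-0.86, 0.511, -0.003], [0.511, 0.86, -0.001], [0.002, -0.002, -1.0]]
force: [0.1, -0.2, -3.1]
grip_width: 55.9
finger_force: 18.0
```

>>> apply_moves(
  hand=[0.1,0.1,0.1,0.1,0.1,0.1,0.1,0.1],
  translation=[
    [-0.08,-0.06,0],
    [-0.2,-0.15,0],
    [-0.32,-0.24,0],
    [-0.44,-0.33,0],
    [-0.55,-0.42,0],
    [-0.64,-0.48,0],
    [-0.64,-0.48,0],
    [-0.64,-0.48,0],
  ],
  turn=[0.1,0.22,0.34,0.46,0.57,0.67,0.77,0.77],
)

```text
time_s: 36.53
eef_pos: [498.3, -161.0, 197.4]
orientation: [[-0.23, 0.973, -0.002], [0.973, 0.23, -0.0], [0.0, -0.002, -1.0]]
force: [0.8, -0.1, -3.6]
grip_width: 55.9
finger_force: 18.0
```

```bash
python3 -c "
from h import *
s=r.read_state(); print(s['time_s'],s['eef_pos'],s['grip_width'],s['force'],s['joint_positions'])"; python3 plan.py "[(504,-295.6,200,1.356)]"
```

```text
36.5333 [ 498.265 -160.968  197.355] 55.88392214823673 [ 0.768 -0.059 -3.584] [ 0.561  0.426 -0.487  2.057  0.296  0.728  0.12 ]
[-0.662, -0.127, -0.013] 0.214 1.8
[-0.673, 0.023, -0.013] 0.214 1.8
-- (504, -295.6, 200, 1.356)
```

>>> apply_moves(
  hand=[0.1,0.1,0.1,0.1],
  translation=[
    [-0.25,-0.05,-0.013],
    [-0.5,-0.1,-0.013],
    [-0.66,-0.127,-0.013],
    [-0.66,-0.127,-0.013],
  ],
  turn=[0.1,0.214,0.214,0.214],
)

```text
time_s: 36.87
eef_pos: [501.0, -231.1, 198.9]
orientation: [[-0.013, 1.0, -0.002], [1.0, 0.013, -0.002], [-0.002, -0.002, -1.0]]
force: [-0.8, -0.0, -4.1]
grip_width: 55.7
finger_force: 18.0
```

>>> apply_moves(
  hand=[0.1,0.1,0.1,0.1,0.1,0.1],
  translation=[
    [-0.25,0.01,-0.01],
    [-0.5,0.02,-0.01],
    [-0.67,0.023,-0.013],
    [-0.67,0.023,-0.013],
    [-0.67,0.023,-0.013],
    [-0.67,0.023,-0.013],
  ],
  turn=[0.1,0.214,0.214,0.214,0.214,0.214],
)

```text
time_s: 37.37
eef_pos: [504.6, -293.1, 200.8]
orientation: [[0.208, 0.978, -0.001], [0.978, -0.208, 0.001], [0.001, -0.002, -1.0]]
force: [0.2, 0.2, -2.9]
grip_width: 55.9
finger_force: 18.0
```

```bash
python3 -c "
from h import *
s=r.read_state(); print(s['time_s'],s['eef_pos'],s['grip_width'],s['force'],s['joint_positions'])
w=r.camera('wrist')[:,:,::-1]; cv2.imwrite('pics/w12.png',w); h=cv2.cvtColor(w,cv2.COLOR_BGR2HSV); m=(h[...,1]<60)&(h[...,2]>165)
for b in blobs(m,600)[0]: print(b[1:],onz('wrist',b[2],126,s)[:2])
v=h[...,2]; c=np.flatnonzero(m[200:430,320])+200; print(c.min(),c.max(),[tz((320,x),-55.4)[0] for x in (c.min(),c.max())])
h=cv2.cvtColor(r.camera('top'),cv2.COLOR_RGB2HSV);m=(h[...,1]<50)&(h[...,2]>185); m[:,:400]=0;m[:,535:]=0;m[:215]=0;m[300:]=0
for b in blobs(m,200)[0]: print('top',b[1:],onz('top',b[2],126))
for p in((422.2,241.5),(511.9,261.1)): print(onz('top',p,126))
"
```

```text
37.3667 [ 504.618 -293.144  200.818] 55.87302826496607 [ 0.243  0.246 -2.853] [ 0.676  0.472 -0.35   1.931  0.223  0.778 -0.008]
(np.int32(1280), array([613.554, 120.468]), array([588,   0,  52, 213], dtype=int32)) [ 757.981 -238.212]
(np.int32(752), array([548.367,  77.176]), array([518,  37,  66,  82], dtype=int32)) [ 693.725 -201.291]
(np.int32(8382), array([318.488, 107.572]), array([267,  57, 104, 102], dtype=int32)) [ 524.497 -201.054]
(np.int32(2577), array([155.228, 109.199]), array([119,  74,  67,  63], dtype=int32)) [ 417.473 -173.636]
(np.int32(6283), array([316.74 , 333.512]), array([247, 298, 145,  62], dtype=int32)) [ 489.759 -358.258]
(np.int32(1682), array([319.471, 401.173]), array([265, 392, 110,  23], dtype=int32)) [ 477.559 -425.786]
298 414 [np.float64(27.04660151364321), np.float64(-25.03713848741033)]
top (np.int32(784), array([422.124, 241.026]), array([407, 226,  31,  31], dtype=int32)) [ 523.706 -200.049  126.   ]
[ 522.712 -200.186  126.   ]
[ 482.295 -385.341  126.   ]
```

>>> apply_moves(
  hand=[0.1,0.1,0.1,0.1,0.1,0.1],
  translation=[
    [-0.009,-0.01,0.2],
    [-0.009,-0.01,0.45],
    [-0.009,-0.01,0.7],
    [-0.009,-0.01,0.92],
    [-0.009,-0.01,1],
    [-0.009,-0.01,1],
  ],
  turn=[0,0,0,0,0,0],
)

```text
time_s: 37.97
eef_pos: [502.9, -294.1, 99.9]
orientation: [[0.21, 0.978, -0.003], [0.978, -0.21, 0.002], [0.001, -0.003, -1.0]]
force: [-1.0, 0.2, -2.3]
grip_width: 56.3
finger_force: 18.0
```

>>> apply_moves(
  hand=[0.1,0.1,0.1,0.1,0.1,0.1,0.1,0.1],
  translation=[
    [0,0,0.12],
    [0,0,0.26],
    [0,0,0.4],
    [0,0,0.48],
    [0,0,0.52],
    [0,0,0.545],
    [0,0,0.555],
    [0,0,0.555],
  ],
  turn=[0,0,0,0,0,0,0,0],
)

```text
time_s: 38.63
eef_pos: [504.0, -295.7, 46.5]
orientation: [[0.212, 0.977, 0.001], [0.977, -0.212, -0.0], [-0.0, 0.001, -1.0]]
force: [-0.1, -0.2, -2.4]
grip_width: 55.8
finger_force: 18.0
```

```bash
python3 plan.py "[(503.4,-293.8,43,1.356)]"
```

```text
[0.017, -0.01, 0.035] 0.001 0.1
-- (503.4, -293.8, 43, 1.356)
```

>>> apply_moves(
  hand=[0.1,0.1,0.1,0.1,0.1,0.1],
  translation=[
    [0.01,-0.005,0],
    [0.017,-0.01,0.015],
    [0.017,-0.01,0.03],
    [0.017,-0.01,0.04],
    [0.017,-0.01,0.045],
    [0.017,-0.01,0.045],
  ],
  turn=[0,0,0,0,0,0],
)

```text
time_s: 39.13
eef_pos: [503.1, -293.6, 41.7]
orientation: [[0.212, 0.977, -0.0], [0.977, -0.212, -0.0], [-0.0, -0.0, -1.0]]
force: [-0.4, -0.0, 0.3]
grip_width: 56.3
finger_force: 18.0
```

>>> apply_moves(
  hand=[0.1,0.1,0.1,0.25,0.4,0.6,0.6,0.6,0.6],
  translation=[
    [0,0,0.004],
    [0,0,0.006],
    [0,0,0.006],
    [0,0,0.006],
    [0,0,0.006],
    [0,0,0.006],
    [0,0,0.006],
    [0,0,0.006],
    [0,0,0.006],
  ],
  turn=[0,0,0,0,0,0,0,0,0],
)

```text
time_s: 39.88
eef_pos: [503.1, -293.7, 40.9]
orientation: [[0.212, 0.977, -0.0], [0.977, -0.212, 0.0], [-0.0, -0.0, -1.0]]
force: [0.1, 0.8, 0.1]
grip_width: 74.5
finger_force: 0.0
```

>>> apply_moves(
  hand=[0.6,0.6,0.6,0.6,0.6,0.6],
  translation=[
    [0,0,-0.1],
    [0,0,-0.35],
    [0,0,-0.7],
    [0,0,-0.95],
    [0,0,-1],
    [0,0,-1],
  ],
  turn=[0,0,0,0,0,0],
)

```text
time_s: 40.38
eef_pos: [504.1, -294.3, 143.5]
orientation: [[0.213, 0.977, 0.004], [0.977, -0.213, -0.002], [-0.001, 0.004, -1.0]]
force: [1.4, 0.2, -0.1]
grip_width: 74.3
finger_force: 0.0
```

>>> apply_moves(
  hand=[0.6,0.6,0.6,0.6,0.6],
  translation=[
    [0,0,-0.4],
    [0,0,-0.8],
    [0,0,-1],
    [0,0,-1],
    [0,0,-1],
  ],
  turn=[0,0,0,0,0],
)

```text
time_s: 40.8
eef_pos: [503.0, -293.8, 241.0]
orientation: [[0.213, 0.977, 0.001], [0.977, -0.213, -0.001], [-0.001, 0.001, -1.0]]
force: [0.6, -0.1, -0.4]
grip_width: 74.1
finger_force: 0.0
```

```bash
python3 -c "
from h import *
s=r.read_state(); print(s['time_s'],s['eef_pos'],s['grip_width'],s['force'])
w=r.camera('wrist')[:,:,::-1]; cv2.imwrite('pics/w13.png',w); h=cv2.cvtColor(w,cv2.COLOR_BGR2HSV); m=(h[...,1]<60)&(h[...,2]>165)
for b in blobs(m,600)[0]: print(b[1:],onz('wrist',b[2],126,s)[:2],onz('wrist',b[2],97,s)[:2])
"
```

```text
40.8 [ 503.025 -293.824  241.039] 74.08840964949128 [ 0.574 -0.061 -0.448]
(np.int32(966), array([588.875, 117.642]), array([562,   0,  78, 201], dtype=int32)) [ 763.232 -239.573] [ 788.344 -242.127]
(np.int32(1673), array([619.862,  50.632]), array([601,  18,  39,  62], dtype=int32)) [ 821.189 -177.509] [ 852.309 -173.63 ]
(np.int32(6208), array([319.374, 109.233]), array([275,  66,  90,  88], dtype=int32)) [ 524.308 -201.157] [ 524.656 -199.729]
(np.int32(618), array([170.985, 119.197]), array([152, 102,  42,  33], dtype=int32)) [ 410.646 -179.132] [ 399.214 -175.422]
(np.int32(1290), array([627.729, 136.312]), array([614, 108,  26,  58], dtype=int32)) [ 816.46  -261.403] [ 847.089 -266.22 ]
(np.int32(2822), array([319.294, 223.769]), array([289, 194,  61,  60], dtype=int32)) [ 505.611 -287.022] [ 504.022 -294.494]
(np.int32(3592), array([319.494, 332.26 ]), array([282, 302,  76,  58], dtype=int32)) [ 485.07 -382.48] [ 481.351 -399.846]
```

```bash
python3 -c "
from h import *
c=r.camera('scene')[:,:,::-1];o=cv2.imread('pics/scene0.png');cv2.imwrite('pics/c13.png',c)
d=cv2.morphologyEx((cv2.absdiff(c,o).max(2)>60).astype(np.uint8),cv2.MORPH_OPEN,np.ones((3,3)))
for b in blobs(d,25)[0]: print(b[1],b[3])
print(r.finish_job())
"
```

```text
993 [82  0 46 53]
41 [129   0   9   6]
2077 [155   0  67  61]
27 [242   0   5   6]
349 [255   0  19  38]
226 [275   0  21  17]
31 [299  11   7   5]
137 [286  26  27  16]
55 [116  28   9   9]
634 [65 36 32 30]
1156 [179  36  34  72]
29 [273  40   7   6]
27 [171  76   6   5]
36 [78 80  6  7]
38 [173  84   4  11]
52 [292  84   8  10]
30 [335  84   5   8]
27 [179  91   3   9]
111 [86 94 22  8]
128 [ 83 102  27   9]
35 [307 104   6   7]
56 [107 109   7  15]
62 [176 108  16   6]
325 [180 111  32  22]
206 [326 110  12  28]
599 [ 66 120  63  22]
35 [130 127   5   9]
1004 [167 132  62  35]
81 [123 138   8  22]
243 [182 165  18  32]
41 [171 169  11   4]
264 [203 233  20  16]
322 [470 241  22  17]
306 [205 250  22  19]
80 [484 261   7  14]
the job is handed in; nothing more can be done
None
```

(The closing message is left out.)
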